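# Wash a batch of primed test tiles

## Robot

A 7-joint arm with a two-finger parallel gripper is mounted at the origin on the work surface. World frame = base frame: x ahead of the robot, y to its left, z up, the work surface at z = 0. Lengths are in m, angles in degrees, forces in N, time in s.
With the tool pointing down it reaches from about 0.4 to 0.875 m from the base axis. Payload 19.3 kg.
Tool frame: the origin (TCP) lies where the fingers leave the gripper's body, on its centre line; the fingertips stand 73 mm ahead of it and the grasp point (between the pads) lies 54 mm ahead of it; z points along the fingers, y is the line along which they close (so a half turn about z gives the same grasp; the last joint's range is limited). The gripper opens to 85 mm and grips with 20 to 120 N. Pads are 22 mm wide; open, the fingers measure 114 mm over their backs; the gripper's body (76 mm by 85 mm) begins 54 mm behind the grasp point. The pads swing forward as they close: fully open they stand 13 mm farther back than shut.
Start: joints at [69.775, 29.874, -2.08, 91.645, 1.215, 58.505, -6.463], TCP at [0.174, -0.6, 0.304] pointing down, gripper open.
Joint ranges: [-166.77, 166.77], [-17.47, 122.26], [-85.68, 81.53], [9.62, 139.38], [-72.42, 252.41], [9.2, 110.78], [-144.41, 144.41]. Speed limits (degrees/s): [108.29, 108.29, 136.94, 136.94, 172.46, 172.46, 172.46].

## Interface

Orientations are given as [roll, pitch, yaw] about the fixed x, y, z axes, in that order (R = Rz(yaw) Ry(pitch) Rx(roll)).
In Python, from workcell import sense, camera, close_job gives the robot as it stands.
- The arm moves only by the tool move_arm, never from a script. Its argument "commands" is text: rows parted by semicolons, each of 7 numbers parted by spaces: the shift along the tool's x, y, z in mm, then the turn, a rotation vector about the tool's x, y, z in rad, then the opening, from 0 (shut) to 1 (fully open). In form: dx dy dz rx ry rz jaw; .... A call has exactly 10 rows; each row is the pose to reach, as a shift and turn from the pose commanded when the call began, along the tool's axes at that moment; what a row does not reach only later rows make up. A row lasts 1/10 s, in which the tool goes at most 50 mm and 8.59 degrees, less where a joint would pass 70% of its speed; a pose out of reach is approached as far as the arm can. A call with a gripper value outside its range is refused whole. The fingers move at their own pace and stop on an object; "grip_force" is the grip in N (left out, the last holds). Time passes only in rows, so rows that repeat a pose let the fingers close, or fill a call up. It gives the time, the measured TCP pose, the force, the opening and the grip force at its end, in the units of the state.
- sense(): the state, without advancing time (a new reading comes with each control period).
- camera(name): name is "scene" or "top" or "wrist"; returns a dict with "pixels" (420x560x3 uint8, blue, green, red), "fx", "fy", "cx", "cy" (pixels), "world_to_cam" (4x4, takes a point from world to camera coordinates). Camera axes: x right, y down, z forward; pixel columns grow to the right and rows downward; lengths in m; the calibration is good to about 2 mm. A picture is of the moment at which its call begins. There is no depth.
- close_job(): hands the job in; it is judged then, once.
The state is a dict: "t": time; "joints": joint angles; "joint_velocities": joint speeds; "effort": joint torques, N m; "tcp_pos": TCP position; "tool_rot": TCP orientation; "contact_force": force on the tool from outside, world axes, zero at the start; "torque": the same for the moment, N m; "width": opening from 0.0 (shut) to 1.0 (fully open); "gripper_force": force on a finger pad.
Only numpy, scipy, OpenCV 4.12 (cv2) and the standard library are available. Lean on these libraries where they do the work, as an engineer would, in place of code of your own. Each camera call takes 0.05 s, during which the arm holds its last target. There are 200 camera calls.

## Task

Wash the batch of red test tiles: with the green-handled slide, push every tile out of the bottom of the magazine, one after another, and lay them flat, side by side, in the steel wash tray, where one may be lying already. When all are in it, press the white cap of the cleaner can fully down and let it spring back up; then move all the tiles to the blue drying tray and leave them there flat, side by side, with the magazine's slide back home. Do not knock over the paint pots or the beaker.

Things in the scene. Friction and masses are not known exactly. Their poses are not given: they have to be found in the camera images.
- magazine: Tile magazine, fixed: upright chute (blue front and back strips, clear sides) with a stack of tiles lying flat, long sides along x. Origin on the bench, 30 mm in front of (-x of) the chute's middle; tiles come out at the front, -x. Chute outside 54.5 mm (x) by 46.5 (y), floor 16 mm high, top 74 mm, barred so that tiles cannot be lifted out. A gate at the front, 16 to 33 mm high, passes one tile.
- ledge (a point): Point on the aluminium ledge before the chute, where the middle of a pushed-out tile comes to lie: magazine x = -40 mm, 70 mm in front of the chute's middle, 16 mm high. The ledge ends 30 mm farther on, with a yellow lip 4 mm proud. It is 24 mm wide (y): the tile overhangs it 6 mm each side, to be gripped by those sides. Under it is a 30 mm wide, 5 mm thick foot; beside it bare bench.
- slide (a joint): Sprung push slide of the magazine, m: 0 = home behind the stack, 0.076 = pulled fully to the front (magazine -x). Pulling it fully pushes the bottom tile out until wholly free on the ledge; the other tiles rest on the 8 mm thick slide meanwhile. Takes 2 N at first, 5 N at full stroke, more if moved fast. Let go, it springs home by itself and the stack drops down by one tile.
- slide_grip (a point): Point on the slide's upright green handle, 12 mm below its top and on its axis, where to pinch it. The handle is 16 mm (magazine x) by 14 mm (y), its top 105 mm above the bench; at home it stands 144 mm behind the magazine's origin (+x), at full stroke 68 mm behind. Axes as the magazine's.
- wash: Wash station, fixed to the bench: a shallow steel tray with a blue cleaner can standing behind it (+x side). Origin: under the middle of the tray; z up. Tray outside 164 mm (x) by 180 mm (y), inside 156 by 172 mm, floor top 4 mm above the bench, rim top 8 mm above the bench. The can, 56 mm across, stands at x = +145 mm, y = 0; its shoulder is 150 mm high.
- cap (a joint): White nozzle cap on top of the cleaner can, m: 0 = up, 0.008 = pressed fully down. Sprung: 2 N to start, about 5 N fully down; rises by itself when let go.
- cap_top (a point): Centre of the top face of the white nozzle cap (28 mm across), 176.5 mm above the bench when up.
- drying: Blue plastic drying tray with white stripes, standing loose on the bench, 0.8 kg. Origin: under its middle; z up. Same size as the wash tray: outside 164 mm (x) by 180 mm (y), inside 156 by 172 mm, floor 4 mm and rim 8 mm above the bench.
- tile0: Brick-red primed test tile, 44 mm (its x) by 36 mm (y) by 10 mm (z), about 36 g, both faces alike, all tiles alike. Origin at its centre. Starts in the magazine.
- tile1: Brick-red primed test tile, 44 mm (its x) by 36 mm (y) by 10 mm (z), about 36 g, both faces alike, all tiles alike. Origin at its centre. Starts in the magazine.
- tile2: Brick-red primed test tile, 44 mm (its x) by 36 mm (y) by 10 mm (z), about 36 g, both faces alike, all tiles alike. Origin at its centre. Starts in the magazine.
- tile3: Brick-red primed test tile, 44 mm (its x) by 36 mm (y) by 10 mm (z), about 36 g, both faces alike, all tiles alike. Origin at its centre. Starts in the magazine, topmost, or is absent.
- tile4: Brick-red primed test tile, 44 mm (its x) by 36 mm (y) by 10 mm (z), about 36 g, both faces alike, all tiles alike. Origin at its centre. May already lie flat in the wash tray at the start, near its -y end, or be absent.
- pot_a: Black paint pot with white lid, 60 mm across, 75 mm tall, stands loose on the bench. Origin: centre of its underside.
- pot_b: Yellow paint pot with white lid, 60 mm across, 75 mm tall, stands loose on the bench. Origin: centre of its underside.
- pot_c: White paint pot with blue lid, 72 mm across, 85 mm tall, stands loose on the bench. Origin: centre of its underside.
- beaker: Glass beaker, 64 mm across, 85 mm tall, stands loose on the bench. Origin: centre of its underside.

How it is judged:
By the outcome, as a careful person would: the job done as asked, in the order asked, and still so for the second after the job is handed in, with the robot touching nothing.
Of tile3, tile4 only 1 to 2 are there at a start; the rules pass over those that are not, and their reading is None.
At some moment in a run one of drying, tile0, tile1, tile2, tile3, tile4 may be knocked a few centimetres aside while the robot is not near it.
Once in a run the grip may slacken for a moment while it holds something.
It also fails if it takes over 210 s, if anything falls off the work surface, if the arm or the gripper's body presses on something with over 40 N, if the wrist force passes 120 N, or if a joint passes its speed limit or range.

## Working session

There is one attempt and no reset: what is moved stays moved. The work goes in short steps, Python scripts to look and compute and a tool call to move; the robot and the scene stay as the last step left them, time stands still between calls to the robot, and variables do not carry over. Pictures are saved under pics/ and viewed, at most 14 in all, crops included, and the job is handed in when it is done.

Besides the shell and the picture viewer there is one more tool, called by a JSON object that holds its "op" and its "data", one argument or row to a line. move_arm: Moves the arm, as the interface text tells. Its arguments: {"type":"object","properties":{"commands":{"type":"string"},"grip_force":{"type":"number"}},"required":["commands"]}

```bash
mkdir -p pics; ls
python3 - <<'E'
from workcell import sense, camera
import cv2
s=sense(); print({k:s[k] for k in('t','tcp_pos','tool_rot','width')})
for n in('scene','top'):
    c=camera(n); cv2.imwrite(f'pics/{n}0.png',c['pixels']); print(n,c['fx'],c['fy'],c['cx'],c['cy'],c['world_to_cam'])
E
```

```text
pics
{'t': 0.0, 'tcp_pos': array([ 0.17427527, -0.59997773,  0.30332661]), 'tool_rot': array([-1.79936762e+02,  6.28010918e-03,  1.62009953e+01]), 'width': 1.0007600766696323}
scene 469.5619261683598 469.5619261683598 280.92352101923416 218.40414973384034 [[-0.08586242  0.99621275  0.01370433  0.04169662]
 [ 0.61905137  0.06412287 -0.78272834 -0.26724063]
 [-0.78064271 -0.05872327 -0.62221261  2.07135484]
 [ 0.          0.          0.          1.        ]]
top 387.49882612054927 387.49882612054927 281.84990869529594 202.3865105392447 [[ 0.00390658 -0.99979861 -0.01968454  0.03001795]
 [-0.99391495 -0.00171516 -0.11013691  0.59069537]
 [ 0.11008096  0.01999502 -0.99372148  1.2160372 ]
 [ 0.          0.          0.          1.        ]]
```

View pics/top0.png

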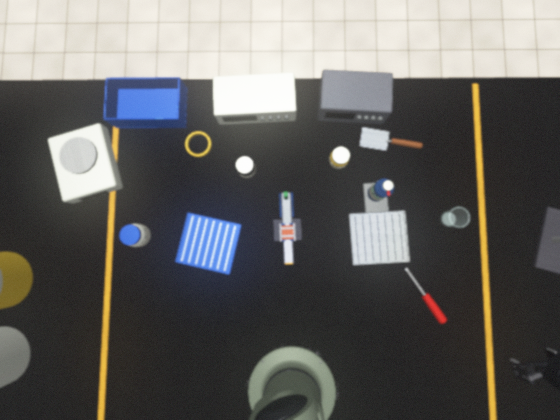

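View pics/scene0.png

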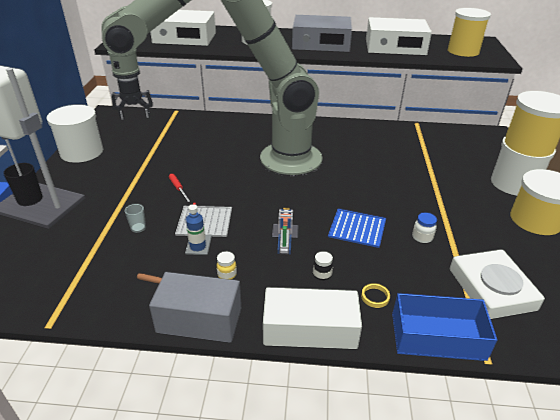

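```bash
cat > h.py <<'E'
import numpy as np, cv2
from workcell import sense, camera
def proj(c,P):
    P=np.atleast_2d(P); q=P@c['world_to_cam'][:3,:3].T+c['world_to_cam'][:3,3]
    return np.c_[c['fx']*q[:,0]/q[:,2]+c['cx'],c['fy']*q[:,1]/q[:,2]+c['cy']]
def back(c,u,v,z):
    W=c['world_to_cam'];R=W[:3,:3];o=-R.T@W[:3,3]
    d=R.T@np.array([(u-c['cx'])/c['fx'],(v-c['cy'])/c['fy'],1]); return o+d*(z-o[2])/d[2]
def crop(c,x0,y0,x1,y1,s,name):
    cv2.imwrite(name,cv2.resize(c['pixels'][y0:y1,x0:x1],None,fx=s,fy=s,interpolation=cv2.INTER_CUBIC))
def blob(c,x0,y0,x1,y1,mask):
    "largest-first minAreaRect list of mask(hsv) in window"
    hsv=cv2.cvtColor(c['pixels'][y0:y1,x0:x1],cv2.COLOR_BGR2HSV)
    cs,_=cv2.findContours(mask(hsv).astype(np.uint8),cv2.RETR_EXTERNAL,cv2.CHAIN_APPROX_NONE)
    return [cv2.minAreaRect(k+np.array([x0,y0])) for k in sorted(cs,key=cv2.contourArea)[::-1]]
E
python3 - <<'E'
from h import *
c=camera('top'); a=c['pixels'][140:280,170:420]
im1=cv2.resize(a,None,fx=3.2,fy=3.2,interpolation=cv2.INTER_CUBIC); cv2.imwrite('pics/top1.png',im1[:, :800])
c2=camera('scene'); crop(c2,170,190,390,290,3.6,'pics/scene1.png')
# blue tray
for r in blob(c,170,200,250,280,lambda h:(h[...,0]>95)&(h[...,0]<130)&(h[...,1]>60)&(h[...,2]>90))[:1]:
    print(r);print([back(c,*p,.008).round(4) for p in cv2.boxPoints(r)], back(c,*r[0],.008))
E
```

```text
((207.99786376953125, 242.80902099609375), (58.183074951171875, 53.92125701904297), 13.392496109008789)
[array([0.3968, 0.3838, 0.008 ]), array([0.5681, 0.3484, 0.008 ]), array([0.5242, 0.1607, 0.008 ]), array([0.3547, 0.1985, 0.008 ])] [0.46026988 0.27265408 0.008     ]
```

View pics/top1.png

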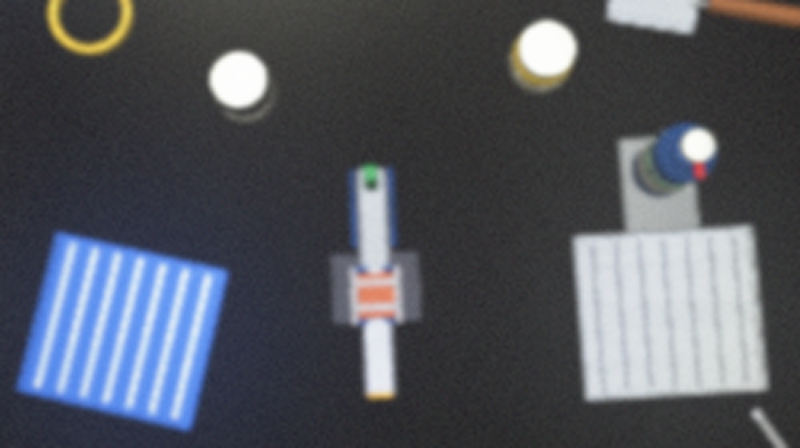

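View pics/scene1.png

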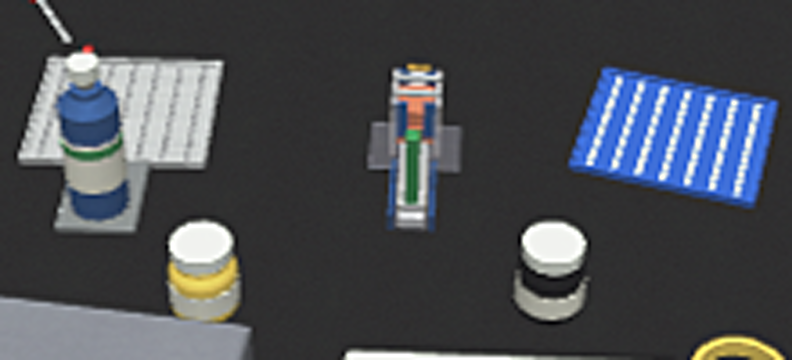

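Run:
```python
from h import *
c=camera('top'); s=camera('scene')
T=lambda u,v,z:back(c,170+u/3.2,140+v/3.2,z)
S=lambda u,v,z:back(s,170+u/3.6,190+v/3.6,z)
print('tray');w=np.array([T(u,v,.008) for u,v in((573,236),(752,226),(768,390),(585,400))]);print(w.round(4),w.mean(0))
print('sides',np.linalg.norm(np.diff(w,axis=0),axis=1),'yaws',[np.degrees(np.arctan2(*(a[:2])[::-1])) for a in(w[0]-w[3],w[1]-w[2])],np.degrees(np.arctan2(w[0][0]-w[1][0],0)),np.degrees(np.arctan2(-(w[0]-w[1])[0],(w[0]-w[1])[1])))
print('cap',T(698,146,.1765),S(83,62,.1765))
l=T(380,396.5,.020);h=T(371,172,.105);print('lip',l,'handle',h,S(413,133,.105),S(418,67,.02),'len',np.linalg.norm((h-l)[:2]),'yaw',np.degrees(np.arctan2(*(h-l)[:2][::-1])))
print('chute top corners',[T(u,v,.074) for u,v in((352,268),(398,268),(398,320),(354,320))])
print('window',T(376,293,.074),T(376,293,.065))
print('pots',T(239,79,.075),T(547,48,.075),back(c,462,217,.085),back(c,130,235,.085))
for r in blob(c,278,185,295,205,lambda h:(h[...,0]>45)&(h[...,0]<85)&(h[...,1]>90)&(h[...,2]>60))[:2]: print(r, back(c,*r[0],.105))
for r in blob(s,270,195,300,250,lambda h:(h[...,0]>45)&(h[...,0]<85)&(h[...,1]>90)&(h[...,2]>60))[:2]: print(r)
# expected ends at scene of handle
```

```text
tray
[[ 0.5564 -0.1875  0.008 ]
 [ 0.567  -0.3694  0.008 ]
 [ 0.4018 -0.3803  0.008 ]
 [ 0.391  -0.197   0.008 ]] [ 0.47907036 -0.28357208  0.008     ]
sides [0.18221617 0.16557626 0.18355746] yaws [np.float64(3.2963666981785558), np.float64(3.760467859753652)] -90.0 3.3461243971270127
cap [ 0.62326313 -0.27379847  0.1765    ] [ 0.62555411 -0.2700707   0.1765    ]
lip [0.39405519 0.00909008 0.02      ] handle [0.60908628 0.01789617 0.105     ] [0.60720593 0.02146549 0.105     ] [0.39689062 0.01146663 0.02      ] len 0.21521133873188703 yaw 2.345102956363871
chute top corners [array([0.51946312, 0.03632867, 0.074     ]), array([ 0.51958854, -0.008183  ,  0.074     ]), array([ 0.46951571, -0.00820044,  0.074     ]), array([0.46936148, 0.03417879, 0.074     ])]
window [0.49538925 0.01304153 0.074     ] [0.49570625 0.01308901 0.065     ]
pots [0.70537083 0.148533   0.075     ] [ 0.73630752 -0.15456358  0.075     ] [ 0.54098612 -0.51858457  0.085     ] [0.48286676 0.49849807 0.085     ]
((285.0, 194.0), (6.0, 2.0), 90.0) [0.60831539 0.02074664 0.105     ]
((284.5, 235.5), (19.0, 3.0), 90.0)
```

```bash
cat >> h.py <<'E'
from scipy.spatial.transform import Rotation as Ro
def rel(*targets):
    "targets (x,y,z[m],yaw deg) -> tool shift mm, rotvec from the present pose"
    s=sense(); R=Ro.from_euler('xyz',s['tool_rot'],degrees=True)
    print('t',round(s['t'],2),'tcp',(s['tcp_pos']*1000).round(1),'rot',s['tool_rot'].round(2),'w',round(s['width'],3),'F',s['contact_force'].round(1),'g',round(float(np.max(s['gripper_force'])),1))
    for x,y,z,yaw in targets:
        d=R.inv().apply(np.array([x,y,z])-s['tcp_pos'])*1000
        print((x,y,z,yaw),'->',d.round(1),(R.inv()*Ro.from_euler('xyz',[180,0,yaw],degrees=True)).as_rotvec().round(3))
E
python3 -c "
from h import *
rel((.53,.015,.30,2.5))"
```

```text
t 0.3 tcp [ 174.4 -600.1  303.7] rot [-179.98    0.     16.2 ] w 1.0 F [ 0.9  0.5 -0.2] g 0.0
(0.53, 0.015, 0.3, 2.5) -> [ 513.2 -491.4    3.9] [-0.     0.     0.239]
```

{"op": "move_arm", "data": {
  "commands": "26 -25 0 0 0 0.012 1;52 -49 0 0 0 0.024 1;77 -74 0 0 0 0.036 1;103 -98 0 0 0 0.048 1;128 -123 1 0 0 0.06 1;154 -147 1 0 0 0.072 1;180 -172 1 0 0 0.084 0.8;205 -197 1 0 0 0.096 0.7;231 -221 2 0 0 0.108 0.6;257 -246 2 0 0 0.12 0.6"
}}

```text
t: 1.3
tcp_pos: [0.353, -0.291, 0.302]
tool_rot: [180.0, -0.0, 9.3]
contact_force: [1.2, 0.9, 0.5]
width: 0.605
gripper_force: 0.0
```

```bash
python3 -c "
from h import *
rel((.53,.015,.30,2.5))"
```

```text
t 1.3 tcp [ 353. -291.  302.] rot [ 1.7998e+02 -1.0000e-02  9.2900e+00] w 0.605 F [1.2 0.9 0.5] g 0.0
(0.53, 0.015, 0.3, 2.5) -> [ 224.  -273.4    2. ] [ 0.    -0.     0.118]
```

{"op": "move_arm", "data": {
  "commands": "25 -31 0 0 0 0.013 0.6;50 -61 0 0 0 0.026 0.6;75 -92 0 0 0 0.04 0.6;100 -122 0 0 0 0.053 0.6;126 -153 1 0 0 0.066 0.5;151 -184 1 0 0 0.08 0.5;176 -214 1 0 0 0.093 0.5;200 -245 2 0 0 0.105 0.5;224 -273 2 0 0 0.118 0.5;224 -273 2 0 0 0.118 0.5"
}}

```text
t: 2.3
tcp_pos: [0.5309, 0.0181, 0.2998]
tool_rot: [-179.9, -0.1, 2.8]
contact_force: [-0.8, -0.7, 0.3]
width: 0.501
gripper_force: 0.0
```

```bash
python3 -c "
from h import *
rel((.6085,.0185,.215,2.5),(.6085,.0185,.152,2.5))
c=camera('wrist'); cv2.imwrite('pics/w1.png',c['pixels'])
for P in [(.6085,.0185,.105),(.394,.0097,.02),(.4949,.0138,.074),(.425,.0108,.016)]: print(P,proj(c,P).round(1))"
```

```text
t 2.3 tcp [530.9  18.1 299.8] rot [-1.7988e+02 -5.0000e-02  2.8400e+00] w 0.501 F [-0.8 -0.7  0.3] g 0.0
(0.6085, 0.0185, 0.215, 2.5) -> [77.5  3.6 84.8] [-0.002 -0.001  0.006]
(0.6085, 0.0185, 0.152, 2.5) -> [ 77.4   3.7 147.8] [-0.002 -0.001  0.006]
(0.6085, 0.0185, 0.105) [[282.  111.2]]
(0.394, 0.0097, 0.02) [[278.7 284.8]]
(0.4949, 0.0138, 0.074) [[280.  227.2]]
(0.425, 0.0108, 0.016) [[279.1 261.8]]
```

View pics/w1.png

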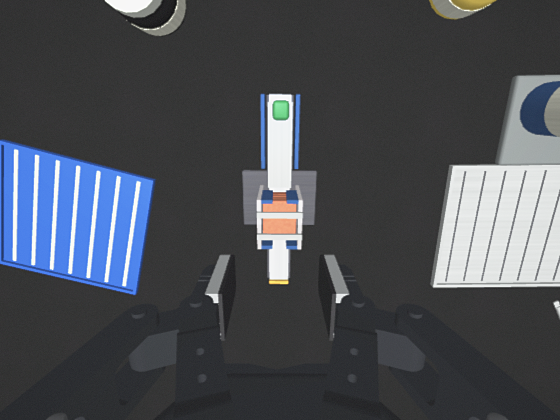

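{"op": "move_arm", "data": {
  "commands": "26 1 20 0 0 0.003 0.5;52 2 40 0 0 0.006 0.5;77 3 55 0 0 0.006 0.5;77 3 85 0 0 0.006 0.5;77 3 105 0 0 0.006 0.5;77 3 125 0 0 0.006 0.5;77 3 140 0 0 0.006 0.5;77 3 147 0 0 0.006 0.5;77 3 147 0 0 0.006 0.5;77 3 147 0 0 0.006 0.4",
  "grip_force": 40
}}

```text
t: 3.35
tcp_pos: [0.6067, 0.0138, 0.1536]
tool_rot: [180.0, -0.0, 2.2]
contact_force: [-0.6, 0.5, 0.2]
width: 0.4
gripper_force: 0.0
```

```bash
python3 -c "
from h import *
rel((.6085,.0185,.152,2.5))
c=camera('wrist'); crop(c,130,100,430,340,2,'pics/w2.png')
print(proj(c,(.6085,.0185,.105)).round(1))"
```

```text
t 3.35 tcp [606.7  13.8 153.6] rot [ 1.80e+02 -5.00e-02  2.21e+00] w 0.4 F [-0.6  0.5  0.2] g 0.0
(0.6085, 0.0185, 0.152, 2.5) -> [ 2.  -4.7  1.6] [ 0.    -0.001 -0.005]
[[267.  292.9]]
```

View pics/w2.png

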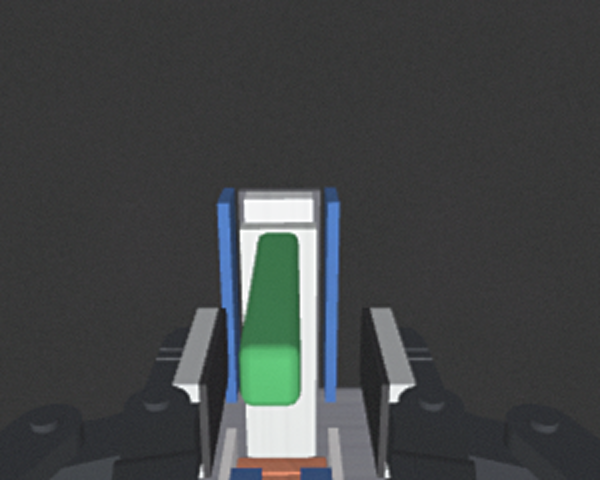

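{"op": "move_arm", "data": {
  "commands": "1 -2 0 0 0 -0.004 0.4;3 -5 1 0 0 -0.004 0.4;3 -5 1 0 0 -0.004 0.4;3 -5 1 0 0 -0.004 0;3 -5 1 0 0 -0.004 0;3 -5 1 0 0 -0.004 0;3 -5 1 0 0 -0.004 0;3 -5 1 0 0 -0.004 0;3 -5 1 0 0 -0.004 0;3 -5 1 0 0 -0.004 0",
  "grip_force": 50
}}

```text
t: 4.4
tcp_pos: [0.6093, 0.0192, 0.152]
tool_rot: [-180.0, -0.0, 2.5]
contact_force: [-1.9, 3.9, 6.4]
width: 0.154
gripper_force: 50.9
```

{"op": "move_arm", "data": {
  "commands": "-6 0 0 0 0 0 0;-14 0 0 0 0 0 0;-22 0 0 0 0 0 0;-30 0 0 0 0 0 0;-38 0 0 0 0 0 0;-46 0 0 0 0 0 0;-54 0 0 0 0 0 0;-62 0 0 0 0 0 0;-69 0 0 0 0 0 0;-73 0 0 0 0 0 0"
}}

```text
t: 5.4
tcp_pos: [0.5361, 0.016, 0.1521]
tool_rot: [-180.0, -0.1, 2.5]
contact_force: [6.4, 3.1, -1.2]
width: 0.151
gripper_force: 50.0
```

{"op": "move_arm", "data": {
  "commands": "-2 0 0 0 0 0 0;-3 0 0 0 0 0 0;-3 0 0 0 0 0 0;-3 0 0 0 0 0 0;-3 0 0 0 0 0 0;-3 0 0 0 0 0 0;-3 0 0 0 0 0 0;-3 0 0 0 0 0 0;-3 0 0 0 0 0 0;-3 0 0 0 0 0 0"
}}

```text
t: 6.4
tcp_pos: [0.5334, 0.0158, 0.152]
tool_rot: [-180.0, -0.1, 2.4]
contact_force: [4.3, 3.2, 1.9]
width: 0.148
gripper_force: 50.4
```

```bash
python3 -c "
from h import *
rel((.425,.0108,.15,2.5))
c=camera('wrist'); cv2.imwrite('pics/w3.png',c['pixels'])"
```

```text
t 6.4 tcp [533.4  15.8 152. ] rot [-1.7999e+02 -5.0000e-02  2.4500e+00] w 0.148 F [4.3 3.2 1.9] g 50.4
(0.425, 0.0108, 0.15, 2.5) -> [-108.5    0.4    1.9] [-0.    -0.001 -0.001]
```

View pics/w3.png

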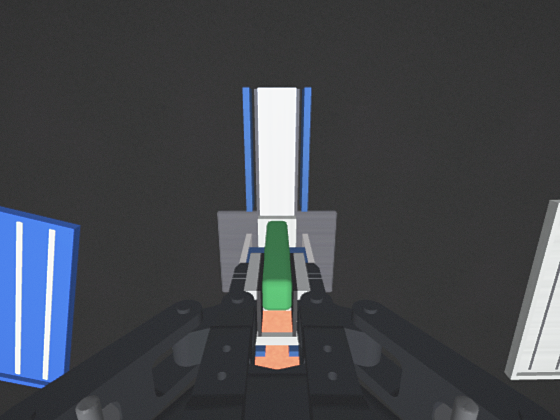

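{"op": "move_arm", "data": {
  "commands": "-1 0 0 0 0 0 0;-2 0 0 0 0 0 0;-2 0 0 0 0 0 0;-2 0 0 0 0 0 0;-2 0 0 0 0 0 0;-2 0 0 0 0 0 0;-2 0 0 0 0 0 0;-2 0 0 0 0 0 0;-2 0 0 0 0 0 0;-2 0 0 0 0 0 0"
}}

```text
t: 7.45
tcp_pos: [0.5328, 0.0158, 0.1522]
tool_rot: [-180.0, -0.2, 2.4]
contact_force: [15.3, 3.2, -7.1]
width: 0.15
gripper_force: 49.1
```

Run:
```python
from h import *
c=camera('top')
for r in blob(c,270,200,310,280,lambda h:((h[...,0]<12)|(h[...,0]>172))&(h[...,1]>80)&(h[...,2]>80))[:3]: print(r, back(c,*r[0],.026), [back(c,*p,.026).round(4)[:2] for p in cv2.boxPoints(r)])
```

{"op": "move_arm", "data": {
  "commands": "8 0 0 0 0 0 0;17 0 0 0 0 0 0;26 0 0 0 0 0 0;35 0 0 0 0 0 0;44 0 0 0 0 0 0;53 0 0 0 0 0 0;62 0 0 0 0 0 0;70 0 0 0 0 0 0;77 0 0 0 0 0 0;78 0 0 0 0 0 0"
}}

```text
t: 8.5
tcp_pos: [0.6094, 0.0192, 0.1519]
tool_rot: [-180.0, 0.1, 2.4]
contact_force: [-7.3, 2.2, 13.0]
width: 0.151
gripper_force: 52.2
```

{"op": "move_arm", "data": {
  "commands": "0 0 0 0 0 0 0.4;0 0 0 0 0 0 0.6;0 0 0 0 0 0 0.6;0 0 -30 0 0 0 0.6;0 0 -60 0 0 0 0.6;-35 0 -75 0 0 0 0.6;-75 0 -75 0 0 0 0.6;-115 0 -75 0 0 0 0.6;-125 0 -75 0 0 0 0.6;-125 0 -75 0 0 0 0.6"
}}

```text
t: 9.5
tcp_pos: [0.4835, 0.0133, 0.2273]
tool_rot: [180.0, 0.0, 2.4]
contact_force: [0.8, -1.3, 0.2]
width: 0.604
gripper_force: 0.0
```

```bash
python3 -c "
from h import *
rel((.425,.0108,.15,2.5))
c=camera('wrist'); cv2.imwrite('pics/w4.png',c['pixels'])
for P in [(.425,.0108,.026)]: print(P,proj(c,P).round(1))"
```

```text
t 9.5 tcp [483.5  13.3 227.3] rot [179.97   0.     2.44] w 0.604 F [ 0.8 -1.3  0.2] g 0.0
(0.425, 0.0108, 0.15, 2.5) -> [-58.5   0.   77.3] [ 0.     0.    -0.001]
(0.425, 0.0108, 0.026) [[277.1 257.7]]
```

View pics/w4.png

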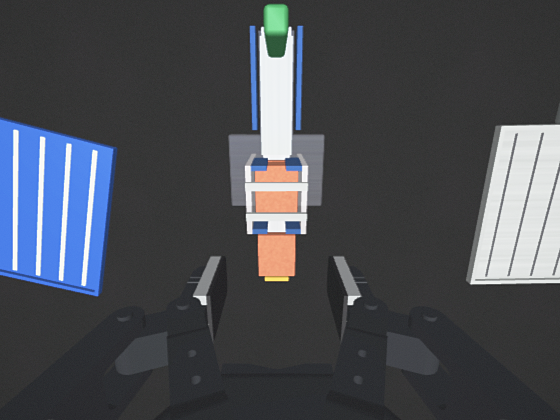

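{"op": "move_arm", "data": {
  "commands": "-25 0 0 0 0 0 0.6;-50 0 10 0 0 0 0.6;-57 0 40 0 0 0 0.6;-57 0 70 0 0 0 0.6;-57 0 95 0 0 0 0.6;-57 0 115 0 0 0 0.6;-57 0 130 0 0 0 0.6;-57 0 138 0 0 0 0.6;-57 0 138 0 0 0 0.6;-57 0 138 0 0 0 0.6"
}}

```text
t: 10.55
tcp_pos: [0.4279, 0.0113, 0.0891]
tool_rot: [-180.0, -0.0, 2.5]
contact_force: [-1.0, 0.4, -0.1]
width: 0.595
gripper_force: 0.0
```

{"op": "move_arm", "data": {
  "commands": "0 0 0 0 0 0 0.5;0 0 0 0 0 0 0.4;0 0 0 0 0 0 0.3;0 0 0 0 0 0 0.3;0 0 0 0 0 0 0.3;0 0 0 0 0 0 0.3;0 0 0 0 0 0 0.3;0 0 0 0 0 0 0.3;0 0 0 0 0 0 0.3;0 0 0 0 0 0 0.3",
  "grip_force": 40
}}

```text
t: 11.55
tcp_pos: [0.4278, 0.0112, 0.0897]
tool_rot: [-180.0, -0.1, 2.4]
contact_force: [-1.0, 0.7, 10.4]
width: 0.407
gripper_force: 38.8
```

{"op": "move_arm", "data": {
  "commands": "0 0 -10 0 0 0 0.3;0 0 -30 0 0 0 0.3;0 0 -55 0 0 0 0.3;2 20 -75 0 0 0 0.3;9 50 -80 0 0 0 0.3;17 80 -80 0 0 0 0.3;25 110 -80 0 0 0 0.3;33 140 -80 0 0 -0.01 0.3;41 170 -80 0 0 -0.016 0.3;48 200 -80 0 0 -0.016 0.3"
}}

```text
t: 12.55
tcp_pos: [0.4841, -0.188, 0.17]
tool_rot: [180.0, -0.0, 3.4]
contact_force: [0.2, 0.6, 0.0]
width: 0.405
gripper_force: 40.8
```

```bash
python3 -c "
from h import *
rel((.5194,-.3232,.15,3.4),(.5194,-.3232,.0785,3.4))"
```

```text
t 12.55 tcp [ 484.1 -188.   170. ] rot [ 1.7999e+02 -5.0000e-02  3.3700e+00] w 0.405 F [0.2 0.6 0. ] g 40.8
(0.5194, -0.3232, 0.15, 3.4) -> [ 27.3 137.1  20. ] [ 0.    -0.001 -0.001]
(0.5194, -0.3232, 0.0785, 3.4) -> [ 27.2 137.1  91.5] [ 0.    -0.001 -0.001]
```

{"op": "move_arm", "data": {
  "commands": "7 35 0 0 0 0 0.3;14 70 0 0 0 0 0.3;21 105 0 0 0 0 0.3;27 130 5 0 0 0 0.3;27 137 25 0 0 0 0.3;27 137 50 0 0 0 0.3;27 137 70 0 0 0 0.3;27 137 80 0 0 0 0.3;27 137 85 0 0 0 0.3;27 137 87 0 0 0 0.3"
}}

```text
t: 13.55
tcp_pos: [0.5191, -0.3218, 0.0825]
tool_rot: [180.0, -0.0, 3.4]
contact_force: [-0.3, -0.3, 0.4]
width: 0.405
gripper_force: 40.8
```

{"op": "move_arm", "data": {
  "commands": "0 0 1 0 0 0 0.3;0 0 2 0 0 0 0.3;0 0 3 0 0 0 0.3;0 0 4 0 0 0 0.3;0 0 4.5 0 0 0 0.3;0 0 5 0 0 0 0.3;0 0 5 0 0 0 0.3;0 0 5 0 0 0 0.3;0 0 5 0 0 0 0.3;0 0 5 0 0 0 0.3"
}}

```text
t: 14.55
tcp_pos: [0.519, -0.3217, 0.0778]
tool_rot: [180.0, -0.0, 3.4]
contact_force: [-5.0, 1.6, 15.6]
width: 0.402
gripper_force: 42.5
```

{"op": "move_arm", "data": {
  "commands": "0 0 0 0 0 0 0.5;0 0 0 0 0 0 0.6;0 0 0 0 0 0 0.6;0 0 -20 0 0 0 0.6;0 0 -50 0 0 0 0.6;0 0 -85 0 0 0 0.6;0 -25 -115 0 0 0 0.6;5 -60 -120 0 0 0 0.5;10 -100 -120 0 0 0 0.5;20 -140 -120 0 0 0 0.5"
}}

```text
t: 15.55
tcp_pos: [0.5302, -0.1798, 0.1973]
tool_rot: [180.0, -0.0, 3.3]
contact_force: [1.5, -0.5, -1.1]
width: 0.5
gripper_force: 0.0
```

{"op": "move_arm", "data": {
  "commands": "18 -40 0 0 0 0.003 0.5;36 -80 0 0 0 0.006 0.5;54 -120 0 0 0 0.01 0.5;72 -160 0 0 0 0.012 0.5;90 -190 0 0 0 0.016 0.5;90 -195 0 0 0 0.016 0.5;90 -195 15 0 0 0.016 0.4;90 -195 30 0 0 0.016 0.4;90 -195 40 0 0 0.016 0.4;90 -195 40 0 0 0.016 0.4"
}}

```text
t: 16.55
tcp_pos: [0.608, 0.0181, 0.1548]
tool_rot: [180.0, 0.2, 2.4]
contact_force: [0.2, -0.7, 0.4]
width: 0.399
gripper_force: 0.0
```

```bash
cat >> h.py <<'E'
HOME=(.6095,.0192,.152,2.5)
def tiles(c,x0,y0,x1,y1,z,n=6):
    for r in blob(c,x0,y0,x1,y1,lambda h:((h[...,0]<14)|(h[...,0]>172))&(h[...,1]>70)&(h[...,2]>90))[:n]:
        P=[back(c,*p,z)[:2] for p in cv2.boxPoints(r)]; e=[P[1]-P[0],P[2]-P[1]]; L=[np.linalg.norm(k)*1000 for k in e]; k=e[int(np.argmax(L))]
        print('tile',back(c,*r[0],z)[:2].round(4),np.round(L,1),'yaw',round((np.degrees(np.arctan2(k[1],k[0]))+90)%180-90,1))
E
python3 -c "
from h import *
rel(HOME)
c=camera('top'); tiles(c,340,200,420,275,.014)"
```

```text
t 16.55 tcp [608.   18.1 154.8] rot [179.98   0.18   2.38] w 0.399 F [ 0.2 -0.7  0.4] g 0.0
(0.6095, 0.0192, 0.152, 2.5) -> [ 1.5 -1.   2.8] [ 0.     0.003 -0.002]
tile [ 0.5181 -0.3196] [35.4 42. ] yaw -1.6
```

{"op": "move_arm", "data": {
  "commands": "1 -1 3 0 0 0 0.4;1 -1 3 0 0 0 0.2;1 -1 3 0 0 0 0;1 -1 3 0 0 0 0;1 -1 3 0 0 0 0;1 -1 3 0 0 0 0;1 -1 3 0 0 0 0;1 -1 3 0 0 0 0;1 -1 3 0 0 0 0;1 -1 3 0 0 0 0",
  "grip_force": 50
}}

```text
t: 17.6
tcp_pos: [0.6102, 0.0195, 0.1543]
tool_rot: [180.0, -0.0, 2.4]
contact_force: [1.1, -5.6, 3.3]
width: 0.148
gripper_force: 50.6
```

{"op": "move_arm", "data": {
  "commands": "-6 0 0 0 0 0 0;-14 0 0 0 0 0 0;-22 0 0 0 0 0 0;-30 0 0 0 0 0 0;-38 0 0 0 0 0 0;-46 0 0 0 0 0 0;-54 0 0 0 0 0 0;-62 0 0 0 0 0 0;-69 0 0 0 0 0 0;-73 0 0 0 0 0 0"
}}

```text
t: 18.6
tcp_pos: [0.5375, 0.0163, 0.1544]
tool_rot: [180.0, -0.1, 2.4]
contact_force: [6.2, -6.4, -3.6]
width: 0.153
gripper_force: 50.0
```

{"op": "move_arm", "data": {
  "commands": "-2 0 0 0 0 0 0;-3 0 0 0 0 0 0;-3 0 0 0 0 0 0;-4 0 0 0 0 0 0;-4 0 0 0 0 0 0;-4 0 0 0 0 0 0;-4 0 0 0 0 0 0;-4 0 0 0 0 0 0;-4 0 0 0 0 0 0;-4 0 0 0 0 0 0"
}}

```text
t: 19.6
tcp_pos: [0.534, 0.0162, 0.1544]
tool_rot: [180.0, -0.1, 2.4]
contact_force: [6.3, -7.0, -2.7]
width: 0.151
gripper_force: 49.8
```

{"op": "move_arm", "data": {
  "commands": "-1 0 0 0 0 0 0;-1.5 0 0 0 0 0 0;8 0 0 0 0 0 0;20 0 0 0 0 0 0;32 0 0 0 0 0 0;44 0 0 0 0 0 0;56 0 0 0 0 0 0;67 0 0 0 0 0 0;76 0 0 0 0 0 0;77 0 0 0 0 0 0"
}}

```text
t: 20.6
tcp_pos: [0.6103, 0.0195, 0.1542]
tool_rot: [179.9, 0.0, 2.4]
contact_force: [-5.2, -5.1, 7.5]
width: 0.153
gripper_force: 51.8
```

{"op": "move_arm", "data": {
  "commands": "0 0 0 0 0 0 0.4;0 0 0 0 0 0 0.6;0 0 0 0 0 0 0.6;0 0 -30 0 0 0 0.6;0 0 -60 0 0 0 0.6;-35 0 -75 0 0 0 0.6;-75 0 -75 0 0 0 0.6;-115 0 -75 0 0 0 0.6;-125 0 -75 0 0 0 0.6;-125 0 -75 0 0 0 0.6"
}}

```text
t: 21.6
tcp_pos: [0.4843, 0.0148, 0.2294]
tool_rot: [180.0, -0.0, 2.5]
contact_force: [0.5, -0.6, -0.5]
width: 0.602
gripper_force: 0.0
```

```bash
python3 -c "
from h import *
rel((.428,.0112,.0895,2.45))
c=camera('wrist'); tiles(c,180,225,400,400,.026,3); c=camera('top'); tiles(c,340,200,420,275,.014)"
```

```text
t 21.6 tcp [484.3  14.8 229.4] rot [ 1.7998e+02 -3.0000e-02  2.4600e+00] w 0.602 F [ 0.5 -0.6 -0.5] g 0.0
(0.428, 0.0112, 0.0895, 2.45) -> [-56.5   1.2 139.9] [ 0.    -0.001  0.   ]
tile [0.4294 0.0116] [36.2 46.3] yaw 3.6
tile [ 0.5181 -0.3196] [42.  35.4] yaw -1.4
```

{"op": "move_arm", "data": {
  "commands": "-25 0 0 0 0 0 0.6;-50 1 10 0 0 0 0.6;-56 1 40 0 0 0 0.6;-56 1 70 0 0 0 0.6;-56 1 95 0 0 0 0.6;-56 1 115 0 0 0 0.6;-56 1 130 0 0 0 0.6;-56 1 140 0 0 0 0.6;-56 1 140 0 0 0 0.6;-56 1 140 0 0 0 0.6"
}}

```text
t: 22.7
tcp_pos: [0.4296, 0.0116, 0.089]
tool_rot: [-180.0, -0.0, 2.5]
contact_force: [-0.4, 0.4, 0.6]
width: 0.601
gripper_force: 0.0
```

{"op": "move_arm", "data": {
  "commands": "0 0 0 0 0 0 0.5;0 0 0 0 0 0 0.4;0 0 0 0 0 0 0.3;0 0 0 0 0 0 0.3;0 0 0 0 0 0 0.3;0 0 0 0 0 0 0.3;0 0 0 0 0 0 0.3;0 0 0 0 0 0 0.3;0 0 0 0 0 0 0.3;0 0 0 0 0 0 0.3",
  "grip_force": 40
}}

```text
t: 23.7
tcp_pos: [0.4296, 0.0115, 0.0897]
tool_rot: [-180.0, -0.1, 2.4]
contact_force: [-1.3, 0.0, 9.3]
width: 0.404
gripper_force: 38.9
```

{"op": "move_arm", "data": {
  "commands": "0 0 -10 0 0 0 0.3;0 0 -30 0 0 0 0.3;0 0 -55 0 0 0 0.3;0 20 -75 0 0 0 0.3;0 50 -80 0 0 0 0.3;0 80 -80 0 0 0 0.3;0 110 -80 0 0 0 0.3;0 140 -80 0 0 -0.01 0.3;0 170 -80 0 0 -0.016 0.3;0 200 -80 0 0 -0.016 0.3"
}}

```text
t: 24.7
tcp_pos: [0.4376, -0.1898, 0.17]
tool_rot: [180.0, -0.0, 3.4]
contact_force: [0.3, -0.5, -0.5]
width: 0.408
gripper_force: 40.7
```

```bash
python3 -c "
from h import *
rel((.4436,-.3277,.0825,3.4))"
```

```text
t 24.7 tcp [ 437.6 -189.8  170. ] rot [ 1.7998e+02 -5.0000e-02  3.3700e+00] w 0.408 F [ 0.3 -0.5 -0.5] g 40.7
(0.4436, -0.3277, 0.0825, 3.4) -> [ -2.2 138.   87.5] [ 0.    -0.001 -0.001]
```

{"op": "move_arm", "data": {
  "commands": "0 35 0 0 0 0 0.3;-1 70 0 0 0 0 0.3;-2 105 0 0 0 0 0.3;-2 130 5 0 0 0 0.3;-2 138 25 0 0 0 0.3;-2 138 50 0 0 0 0.3;-2 138 70 0 0 0 0.3;-2 138 80 0 0 0 0.3;-2 138 85 0 0 0 0.3;-2 138 87 0 0 0 0.3"
}}

```text
t: 25.7
tcp_pos: [0.444, -0.3263, 0.0823]
tool_rot: [180.0, -0.0, 3.4]
contact_force: [-1.0, -0.7, -0.4]
width: 0.405
gripper_force: 40.7
```

{"op": "move_arm", "data": {
  "commands": "0 0 1 0 0 0 0.3;0 0 2 0 0 0 0.3;0 0 3 0 0 0 0.3;0 0 4 0 0 0 0.3;0 0 4.5 0 0 0 0.3;0 0 5 0 0 0 0.3;0 0 5 0 0 0 0.3;0 0 5 0 0 0 0.3;0 0 5 0 0 0 0.3;0 0 5 0 0 0 0.3"
}}

```text
t: 26.7
tcp_pos: [0.4439, -0.3263, 0.0777]
tool_rot: [180.0, -0.0, 3.4]
contact_force: [-4.3, 3.4, 18.8]
width: 0.406
gripper_force: 42.8
```

{"op": "move_arm", "data": {
  "commands": "0 0 0 0 0 0 0.5;0 0 0 0 0 0 0.6;0 0 0 0 0 0 0.6;0 0 -20 0 0 0 0.6;0 0 -50 0 0 0 0.6;0 0 -85 0 0 0 0.6;10 -25 -115 0 0 0 0.6;30 -60 -120 0 0 0 0.5;55 -95 -120 0 0 0 0.5;80 -125 -120 0 0 0 0.5"
}}

```text
t: 27.7
tcp_pos: [0.517, -0.1951, 0.1974]
tool_rot: [180.0, -0.0, 3.4]
contact_force: [0.4, -1.3, 0.5]
width: 0.5
gripper_force: 0.0
```

```bash
python3 -c "
from h import *
rel(HOME)
c=camera('top'); tiles(c,340,200,420,275,.014)"
```

```text
t 27.7 tcp [ 517.  -195.1  197.4] rot [ 1.7999e+02 -4.0000e-02  3.3700e+00] w 0.5 F [ 0.4 -1.3  0.5] g 0.0
(0.6095, 0.0192, 0.152, 2.5) -> [ 104.9 -208.5   45.4] [ 0.    -0.001  0.015]
```

{"op": "move_arm", "data": {
  "commands": "21 -40 0 0 0 0.003 0.5;42 -80 0 0 0 0.006 0.5;62 -120 0 0 0 0.01 0.5;83 -160 0 0 0 0.012 0.5;102 -200 0 0 0 0.015 0.5;104 -208 0 0 0 0.015 0.5;104 -208 20 0 0 0.015 0.4;104 -208 35 0 0 0.015 0.4;104 -208 45 0 0 0.015 0.4;104 -208 45 0 0 0.015 0.4"
}}

```text
t: 28.75
tcp_pos: [0.6072, 0.0163, 0.1504]
tool_rot: [180.0, 0.1, 2.5]
contact_force: [0.2, -0.5, -0.5]
width: 0.401
gripper_force: 0.0
```

```bash
python3 -c "
from h import *
rel(HOME)
c=camera('top'); tiles(c,340,200,420,275,.014)"
```

```text
t 28.75 tcp [607.2  16.3 150.4] rot [1.7999e+02 1.5000e-01 2.4700e+00] w 0.401 F [ 0.2 -0.5 -0.5] g 0.0
(0.6095, 0.0192, 0.152, 2.5) -> [ 2.4 -2.8 -1.6] [ 0.     0.003 -0.001]
tile [ 0.4411 -0.3271] [35.2 41.4] yaw -1.7
tile [ 0.5181 -0.3196] [35.4 42. ] yaw -1.6
```

{"op": "move_arm", "data": {
  "commands": "2 -2 -2 0 0 0 0.4;2 -2 -2 0 0 0 0.2;2 -2 -2 0 0 0 0;2 -2 -2 0 0 0 0;2 -2 -2 0 0 0 0;2 -2 -2 0 0 0 0;2 -2 -2 0 0 0 0;2 -2 -2 0 0 0 0;2 -2 -2 0 0 0 0;2 -2 -2 0 0 0 0",
  "grip_force": 50
}}

```text
t: 29.8
tcp_pos: [0.6103, 0.0193, 0.1548]
tool_rot: [-180.0, -0.1, 2.5]
contact_force: [-0.1, 1.0, 7.2]
width: 0.15
gripper_force: 50.7
```

{"op": "move_arm", "data": {
  "commands": "-6 0 0 0 0 0 0;-14 0 0 0 0 0 0;-22 0 0 0 0 0 0;-30 0 0 0 0 0 0;-38 0 0 0 0 0 0;-46 0 0 0 0 0 0;-54 0 0 0 0 0 0;-62 0 0 0 0 0 0;-69 0 0 0 0 0 0;-73 0 0 0 0 0 0"
}}

```text
t: 30.8
tcp_pos: [0.5374, 0.0161, 0.1548]
tool_rot: [-180.0, -0.2, 2.5]
contact_force: [4.4, 0.0, 4.5]
width: 0.155
gripper_force: 50.5
```

{"op": "move_arm", "data": {
  "commands": "-2 0 0 0 0 0 0;-3 0 0 0 0 0 0;-4 0 0 0 0 0 0;-5 0 0 0 0 0 0;-5 0 0 0 0 0 0;-5 0 0 0 0 0 0;-5 0 0 0 0 0 0;-5 0 0 0 0 0 0;-5 0 0 0 0 0 0;-5 0 0 0 0 0 0"
}}

```text
t: 31.8
tcp_pos: [0.5339, 0.0159, 0.1549]
tool_rot: [-180.0, -0.3, 2.5]
contact_force: [12.6, 0.9, -0.6]
width: 0.151
gripper_force: 49.5
```

At the stop; guide the slide home and go over to the ledge.

{"op": "move_arm", "data": {
  "commands": "8 0 0 0 0 0 0;17 0 0 0 0 0 0;26 0 0 0 0 0 0;35 0 0 0 0 0 0;44 0 0 0 0 0 0;53 0 0 0 0 0 0;62 0 0 0 0 0 0;70 0 0 0 0 0 0;77 0 0 0 0 0 0;78 0 0 0 0 0 0"
}}

```text
t: 32.8
tcp_pos: [0.6105, 0.0193, 0.1547]
tool_rot: [-180.0, -0.1, 2.5]
contact_force: [-4.5, 0.9, 13.9]
width: 0.152
gripper_force: 51.7
```

{"op": "move_arm", "data": {
  "commands": "0 0 0 0 0 0 0.4;0 0 0 0 0 0 0.6;0 0 0 0 0 0 0.6;0 0 -30 0 0 0 0.6;0 0 -60 0 0 0 0.6;-35 0 -75 0 0 0 0.6;-75 0 -75 0 0 0 0.6;-115 0 -75 0 0 0 0.6;-125 0 -75 0 0 0 0.6;-125 0 -75 0 0 0 0.6"
}}

```text
t: 33.8
tcp_pos: [0.4841, 0.0134, 0.2293]
tool_rot: [180.0, -0.0, 2.5]
contact_force: [1.0, 0.3, -0.0]
width: 0.603
gripper_force: 0.0
```

```bash
python3 -c "
from h import *
rel((.4285,.0114,.0895,2.45))
c=camera('wrist'); tiles(c,180,225,400,400,.026,3)"
```

```text
t 33.8 tcp [484.1  13.4 229.3] rot [ 1.7997e+02 -1.0000e-02  2.5100e+00] w 0.603 F [ 1.   0.3 -0. ] g 0.0
(0.4285, 0.0114, 0.0895, 2.45) -> [-55.6  -0.5 139.8] [ 0.    -0.     0.001]
tile [0.4247 0.0108] [36.4 46.7] yaw 3.6
```

{"op": "move_arm", "data": {
  "commands": "-25 0 0 0 0 0 0.6;-50 0 10 0 0 0 0.6;-57 0 40 0 0 0 0.6;-57 0 70 0 0 0 0.6;-57 0 95 0 0 0 0.6;-57 0 115 0 0 0 0.6;-57 0 130 0 0 0 0.6;-57 0 140 0 0 0 0.6;-57 0 140 0 0 0 0.6;-57 0 140 0 0 0 0.6"
}}

```text
t: 34.85
tcp_pos: [0.4285, 0.0113, 0.0891]
tool_rot: [-180.0, -0.0, 2.5]
contact_force: [-0.6, -0.3, 0.2]
width: 0.6
gripper_force: 0.0
```

{"op": "move_arm", "data": {
  "commands": "0 0 0 0 0 0 0.5;0 0 0 0 0 0 0.4;0 0 0 0 0 0 0.3;0 0 0 0 0 0 0.3;0 0 0 0 0 0 0.3;0 0 0 0 0 0 0.3;0 0 0 0 0 0 0.3;0 0 0 0 0 0 0.3;0 0 0 0 0 0 0.3;0 0 0 0 0 0 0.3",
  "grip_force": 40
}}

```text
t: 35.85
tcp_pos: [0.4285, 0.0111, 0.0898]
tool_rot: [-180.0, -0.1, 2.5]
contact_force: [-1.6, 0.7, 9.4]
width: 0.405
gripper_force: 38.9
```

{"op": "move_arm", "data": {
  "commands": "0 0 -10 0 0 0 0.3;0 0 -30 0 0 0 0.3;0 0 -55 0 0 0 0.3;2 20 -75 0 0 0 0.3;9 45 -80 0 0 0 0.3;17 70 -80 0 0 0 0.3;25 95 -80 0 0 0 0.3;33 120 -80 0 0 -0.01 0.3;41 140 -80 0 0 -0.016 0.3;48 160 -80 0 0 -0.016 0.3"
}}

```text
t: 36.85
tcp_pos: [0.4832, -0.1478, 0.1699]
tool_rot: [180.0, -0.0, 3.4]
contact_force: [-1.0, 0.2, -0.0]
width: 0.405
gripper_force: 40.9
```

```bash
python3 -c "
from h import *
rel((.5144,-.2394,.0825,3.4))"
```

```text
t 36.85 tcp [ 483.2 -147.8  169.9] rot [ 1.7999e+02 -3.0000e-02  3.4000e+00] w 0.405 F [-1.   0.2 -0. ] g 40.9
(0.5144, -0.2394, 0.0825, 3.4) -> [25.7 93.3 87.5] [ 0.    -0.001  0.   ]
```

{"op": "move_arm", "data": {
  "commands": "8 30 0 0 0 0 0.3;16 60 0 0 0 0 0.3;25 85 0 0 0 0 0.3;26 93 5 0 0 0 0.3;26 93 25 0 0 0 0.3;26 93 50 0 0 0 0.3;26 93 70 0 0 0 0.3;26 93 80 0 0 0 0.3;26 93 85 0 0 0 0.3;26 93 87 0 0 0 0.3"
}}

```text
t: 37.85
tcp_pos: [0.5146, -0.2377, 0.0822]
tool_rot: [-180.0, -0.0, 3.4]
contact_force: [-0.7, 0.1, -0.6]
width: 0.409
gripper_force: 40.9
```

{"op": "move_arm", "data": {
  "commands": "0 0 1 0 0 0 0.3;0 0 2 0 0 0 0.3;0 0 3 0 0 0 0.3;0 0 4 0 0 0 0.3;0 0 4.5 0 0 0 0.3;0 0 5 0 0 0 0.3;0 0 5 0 0 0 0.3;0 0 5 0 0 0 0.3;0 0 5 0 0 0 0.3;0 0 5 0 0 0 0.3"
}}

```text
t: 38.85
tcp_pos: [0.5146, -0.2379, 0.0777]
tool_rot: [180.0, -0.0, 3.4]
contact_force: [-4.5, 3.1, 18.9]
width: 0.407
gripper_force: 42.8
```

{"op": "move_arm", "data": {
  "commands": "0 0 0 0 0 0 0.5;0 0 0 0 0 0 0.6;0 0 0 0 0 0 0.6;0 0 -20 0 0 0 0.6;0 0 -50 0 0 0 0.6;0 0 -85 0 0 0 0.6;0 -25 -115 0 0 0 0.6;10 -50 -120 0 0 0 0.5;20 -80 -120 0 0 0 0.5;20 -80 -120 0 0 0 0.5"
}}

```text
t: 39.85
tcp_pos: [0.5309, -0.1527, 0.1974]
tool_rot: [-179.9, -0.1, 3.7]
contact_force: [0.3, -0.0, 0.6]
width: 0.497
gripper_force: 0.0
```

```bash
python3 -c "
from h import *
rel(HOME)"
```

```text
t 39.85 tcp [ 530.9 -152.7  197.4] rot [-1.7991e+02 -9.0000e-02  3.7000e+00] w 0.497 F [ 0.3 -0.   0.6] g 0.0
(0.6095, 0.0192, 0.152, 2.5) -> [  89.5 -166.4   45.8] [-0.002 -0.002  0.021]
```

{"op": "move_arm", "data": {
  "commands": "20 -40 0 0 0 0.003 0.5;40 -80 0 0 0 0.006 0.5;60 -115 0 0 0 0.01 0.5;80 -150 0 0 0 0.012 0.5;90 -171 0 0 0 0.015 0.5;90 -171 0 0 0 0.015 0.5;90 -171 20 0 0 0.015 0.4;90 -171 35 0 0 0.015 0.4;90 -171 44 0 0 0.015 0.4;90 -171 44 0 0 0.015 0.4"
}}

```text
t: 40.85
tcp_pos: [0.6086, 0.0187, 0.1515]
tool_rot: [180.0, 0.1, 2.5]
contact_force: [-0.3, 0.4, 0.6]
width: 0.403
gripper_force: 0.0
```

```bash
python3 -c "
from h import *
rel(HOME)
c=camera('top'); tiles(c,340,200,420,275,.014)"
```

```text
t 40.85 tcp [608.6  18.7 151.5] rot [1.7999e+02 1.3000e-01 2.5400e+00] w 0.403 F [-0.3  0.4  0.6] g 0.0
(0.6095, 0.0192, 0.152, 2.5) -> [ 0.9 -0.5 -0.5] [0.    0.002 0.001]
tile [ 0.4411 -0.3271] [35.2 41.4] yaw -1.7
tile [ 0.5181 -0.3196] [35.4 42. ] yaw -1.6
tile [ 0.5066 -0.2372] [32.3 38.8] yaw -1.2
```

{"op": "move_arm", "data": {
  "commands": "1 0 -1 0 0 0 0.4;1 0 -1 0 0 0 0.2;1 0 -1 0 0 0 0;1 0 -1 0 0 0 0;1 0 -1 0 0 0 0;1 0 -1 0 0 0 0;1 0 -1 0 0 0 0;1 0 -1 0 0 0 0;1 0 -1 0 0 0 0;1 0 -1 0 0 0 0",
  "grip_force": 50
}}

```text
t: 41.9
tcp_pos: [0.6107, 0.0194, 0.1547]
tool_rot: [-180.0, -0.1, 2.6]
contact_force: [-0.3, -0.3, 5.7]
width: 0.154
gripper_force: 50.6
```

{"op": "move_arm", "data": {
  "commands": "-6 0 0 0 0 0 0;-14 0 0 0 0 0 0;-22 0 0 0 0 0 0;-30 0 0 0 0 0 0;-38 0 0 0 0 0 0;-46 0 0 0 0 0 0;-54 0 0 0 0 0 0;-62 0 0 0 0 0 0;-69 0 0 0 0 0 0;-73 0 0 0 0 0 0"
}}

```text
t: 42.9
tcp_pos: [0.5377, 0.0161, 0.1547]
tool_rot: [-180.0, -0.1, 2.6]
contact_force: [4.5, 0.3, 4.2]
width: 0.152
gripper_force: 50.6
```

{"op": "move_arm", "data": {
  "commands": "-2 0 0 0 0 0 0;-3 0 0 0 0 0 0;-4 0 0 0 0 0 0;-5 0 0 0 0 0 0;-5 0 0 0 0 0 0;-5 0 0 0 0 0 0;-5 0 0 0 0 0 0;-5 0 0 0 0 0 0;-5 0 0 0 0 0 0;-5 0 0 0 0 0 0"
}}

```text
t: 43.9
tcp_pos: [0.5343, 0.0159, 0.1548]
tool_rot: [-180.0, -0.3, 2.6]
contact_force: [13.2, 1.1, -1.6]
width: 0.15
gripper_force: 49.6
```

{"op": "move_arm", "data": {
  "commands": "8 0 0 0 0 0 0;17 0 0 0 0 0 0;26 0 0 0 0 0 0;35 0 0 0 0 0 0;44 0 0 0 0 0 0;53 0 0 0 0 0 0;62 0 0 0 0 0 0;70 0 0 0 0 0 0;77 0 0 0 0 0 0;78 0 0 0 0 0 0"
}}

```text
t: 44.9
tcp_pos: [0.6108, 0.0193, 0.1546]
tool_rot: [180.0, -0.0, 2.6]
contact_force: [-4.1, -0.9, 13.6]
width: 0.147
gripper_force: 51.8
```

{"op": "move_arm", "data": {
  "commands": "0 0 0 0 0 0 0.4;0 0 0 0 0 0 0.6;0 0 0 0 0 0 0.6;0 0 -30 0 0 0 0.6;0 0 -60 0 0 0 0.6;-35 0 -75 0 0 0 0.6;-75 0 -75 0 0 0 0.6;-115 0 -75 0 0 0 0.6;-125 0 -75 0 0 0 0.6;-125 0 -75 0 0 0 0.6"
}}

```text
t: 45.9
tcp_pos: [0.4845, 0.0135, 0.2293]
tool_rot: [180.0, -0.0, 2.6]
contact_force: [0.6, 0.2, 0.4]
width: 0.599
gripper_force: 0.0
```

```bash
python3 -c "
from h import *
rel((.4285,.0114,.0895,2.45))
c=camera('wrist'); tiles(c,180,120,400,400,.026,3);crop(c,160,60,420,340,2,'pics/w5.png')"
```

```text
t 45.9 tcp [484.5  13.5 229.3] rot [179.97  -0.     2.57] w 0.599 F [0.6 0.2 0.4] g 0.0
(0.4285, 0.0114, 0.0895, 2.45) -> [-56.1  -0.5 139.8] [ 0.001 -0.     0.002]
tile [0.4284 0.0119] [36.2 46.4] yaw 3.6
```

View pics/w5.png

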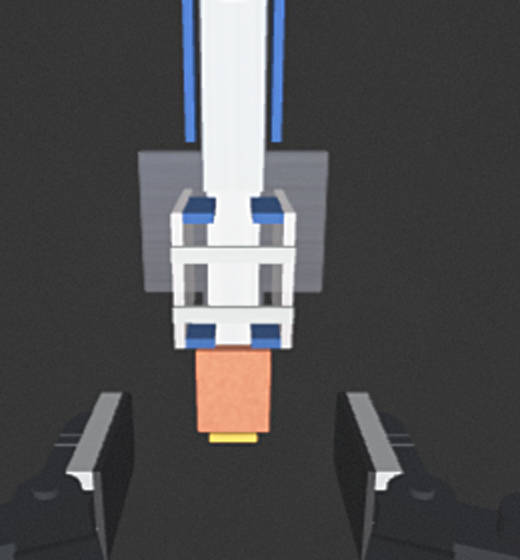

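{"op": "move_arm", "data": {
  "commands": "-25 0 0 0 0 0 0.6;-50 0 10 0 0 0 0.6;-57 0 40 0 0 0 0.6;-57 0 70 0 0 0 0.6;-57 0 95 0 0 0 0.6;-57 0 115 0 0 0 0.6;-57 0 130 0 0 0 0.6;-57 0 140 0 0 0 0.6;-57 0 140 0 0 0 0.6;-57 0 140 0 0 0 0.6"
}}

```text
t: 46.95
tcp_pos: [0.429, 0.0113, 0.089]
tool_rot: [-180.0, -0.0, 2.6]
contact_force: [0.5, -0.3, 0.5]
width: 0.601
gripper_force: 0.0
```

{"op": "move_arm", "data": {
  "commands": "0 0 0 0 0 0 0.5;0 0 0 0 0 0 0.4;0 0 0 0 0 0 0.3;0 0 0 0 0 0 0.3;0 0 0 0 0 0 0.3;0 0 0 0 0 0 0.3;0 0 0 0 0 0 0.3;0 0 0 0 0 0 0.3;0 0 0 0 0 0 0.3;0 0 0 0 0 0 0.3",
  "grip_force": 40
}}

```text
t: 47.95
tcp_pos: [0.429, 0.0111, 0.0897]
tool_rot: [180.0, -0.1, 2.5]
contact_force: [-0.8, 0.0, 9.3]
width: 0.405
gripper_force: 38.9
```

{"op": "move_arm", "data": {
  "commands": "0 0 -10 0 0 0 0.3;0 0 -30 0 0 0 0.3;0 0 -55 0 0 0 0.3;0 20 -75 0 0 0 0.3;0 45 -80 0 0 0 0.3;0 70 -80 0 0 0 0.3;0 95 -80 0 0 0 0.3;0 120 -80 0 0 -0.01 0.3;0 140 -80 0 0 -0.016 0.3;0 160 -80 0 0 -0.016 0.3"
}}

```text
t: 48.95
tcp_pos: [0.4356, -0.1499, 0.1699]
tool_rot: [180.0, -0.0, 3.5]
contact_force: [0.0, 0.6, -0.3]
width: 0.409
gripper_force: 40.7
```

```bash
python3 -c "
from h import *
rel((.4386,-.2438,.0825,3.4))"
```

```text
t 48.95 tcp [ 435.6 -149.9  169.9] rot [ 1.7998e+02 -4.0000e-02  3.4600e+00] w 0.409 F [ 0.   0.6 -0.3] g 40.7
(0.4386, -0.2438, 0.0825, 3.4) -> [-2.7 93.9 87.4] [ 0.    -0.001  0.001]
```

{"op": "move_arm", "data": {
  "commands": "-1 30 0 0 0 0 0.3;-2 60 0 0 0 0 0.3;-3 85 0 0 0 0 0.3;-3 94 5 0 0 0 0.3;-3 94 25 0 0 0 0.3;-3 94 50 0 0 0 0.3;-3 94 70 0 0 0 0.3;-3 94 80 0 0 0 0.3;-3 94 85 0 0 0 0.3;-3 94 87 0 0 0 0.3"
}}

```text
t: 49.95
tcp_pos: [0.4386, -0.2425, 0.0821]
tool_rot: [-180.0, -0.0, 3.5]
contact_force: [0.4, 0.6, -1.1]
width: 0.407
gripper_force: 40.7
```

{"op": "move_arm", "data": {
  "commands": "0 0 1 0 0 0 0.3;0 0 2 0 0 0 0.3;0 0 3 0 0 0 0.3;0 0 4 0 0 0 0.3;0 0 4.5 0 0 0 0.3;0 0 5 0 0 0 0.3;0 0 5 0 0 0 0.3;0 0 5 0 0 0 0.3;0 0 5 0 0 0 0.3;0 0 5 0 0 0 0.3"
}}

```text
t: 50.95
tcp_pos: [0.4385, -0.2428, 0.0777]
tool_rot: [180.0, -0.0, 3.5]
contact_force: [-5.1, 2.3, 21.4]
width: 0.402
gripper_force: 43.0
```

{"op": "move_arm", "data": {
  "commands": "0 0 0 0 0 0 0.5;0 0 0 0 0 0 0.6;0 0 0 0 0 0 0.6;0 0 -20 0 0 0 0.6;0 0 -50 0 0 0 0.6;0 0 -90 0 0 0 0.6;0 0 -135 0 0 0 0.6;0 0 -180 0 0 0 0.3;0 0 -210 0 0 0 0;0 0 -210 0 0 0 0"
}}

```text
t: 51.95
tcp_pos: [0.4395, -0.2433, 0.2907]
tool_rot: [179.8, -0.3, 3.5]
contact_force: [0.6, 0.8, -1.0]
width: 0.093
gripper_force: 0.0
```

```bash
python3 -c "
from h import *
rel((.5,-.2731,.285,3.4),(.624,-.2731,.27,3.4))
c=camera('wrist');cv2.imwrite('pics/w6.png',c['pixels'])
print(proj(c,(.624,-.2731,.1765)))"
```

```text
t 51.95 tcp [ 439.5 -243.3  290.7] rot [179.81  -0.29   3.46] w 0.093 F [ 0.6  0.8 -1. ] g 0.0
(0.5, -0.2731, 0.285, 3.4) -> [58.6 33.4  6.1] [ 0.003 -0.005  0.001]
(0.624, -0.2731, 0.27, 3.4) -> [182.3  40.9  21.7] [ 0.003 -0.005  0.001]
[[ 364.43273789 -121.96246532]]
```

View pics/w6.png

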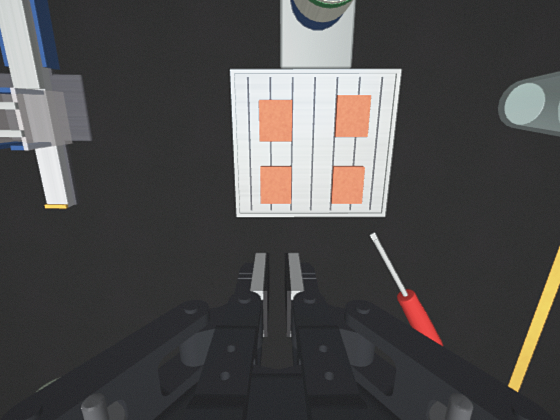

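{"op": "move_arm", "data": {
  "commands": "22 5 0 0 0 0 0;44 10 0 0 0 0 0;66 15 0 0 0 0 0;88 20 0 0 0 0 0;110 25 5 0 0 0 0;132 30 5 0 0 0 0;154 35 10 0 0 0 0;175 40 15 0 0 0 0;183 40 18 0 0 0 0;183 40 18 0 0 0 0"
}}

```text
t: 53.0
tcp_pos: [0.6235, -0.2707, 0.267]
tool_rot: [-179.9, 0.1, 3.5]
contact_force: [-1.2, 0.3, 0.6]
width: -0.0
gripper_force: 0.0
```

```bash
python3 -c "
from h import *
rel((.624,-.2735,.25,3.4))
c=camera('wrist');cv2.imwrite('pics/w7.png',c['pixels'])
print(proj(c,(.624,-.2735,.1765)))"
```

```text
t 53.0 tcp [ 623.5 -270.7  267. ] rot [-1.7992e+02  1.2000e-01  3.5300e+00] w -0.0 F [-1.2  0.3  0.6] g 0.0
(0.624, -0.2735, 0.25, 3.4) -> [ 0.4  2.8 17. ] [-0.001  0.002  0.002]
[[282.50704545 253.5168946 ]]
```

View pics/w7.png

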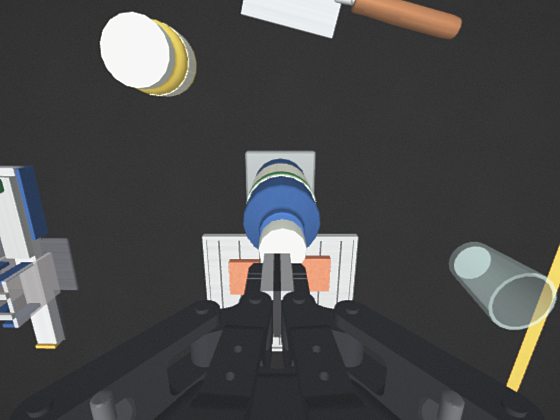

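{"op": "move_arm", "data": {
  "commands": "0 2 5 0 0 0 0;0 2 10 0 0 0 0;0 2 14 0 0 0 0;0 2 17 0 0 0 0;0 2 19 0 0 0 0;0 2 21 0 0 0 0;0 2 23 0 0 0 0;0 2 25 0 0 0 0;0 2 25 0 0 0 0;0 2 25 0 0 0 0"
}}

```text
t: 54.05
tcp_pos: [0.6235, -0.2736, 0.244]
tool_rot: [180.0, 0.0, 3.5]
contact_force: [-3.2, -0.2, 4.6]
width: -0.0
gripper_force: 2.0
```

```bash
python3 -c "
from h import *
rel()"
```

```text
t 54.05 tcp [ 623.5 -273.6  244. ] rot [1.80e+02 1.00e-02 3.47e+00] w -0.0 F [-3.2 -0.2  4.6] g 2.0
```

{"op": "move_arm", "data": {
  "commands": "0 0 1 0 0 0 0;0 0 2 0 0 0 0;0 0 3 0 0 0 0;0 0 4 0 0 0 0;0 0 4 0 0 0 0;0 0 4 0 0 0 0;0 0 4 0 0 0 0;0 0 4 0 0 0 0;0 0 4 0 0 0 0;0 0 4 0 0 0 0"
}}

```text
t: 55.05
tcp_pos: [0.6237, -0.2736, 0.241]
tool_rot: [180.0, -0.0, 3.5]
contact_force: [-8.1, 2.1, 19.2]
width: 0.0
gripper_force: 9.4
```

{"op": "move_arm", "data": {
  "commands": "0 0 -5 0 0 0 0;0 0 -12 0 0 0 0;0 0 -20 0 0 0 0;0 0 -30 0 0 0 0;0 0 -45 0 0 0 0;-10 -20 -50 0 0 0 0.3;-25 -55 -50 0 0 0 0.6;-40 -90 -50 0 0 0 0.6;-55 -130 -50 0 0 0 0.6;-70 -170 -50 0 0 0 0.6"
}}

```text
t: 56.05
tcp_pos: [0.5427, -0.1069, 0.2909]
tool_rot: [180.0, -0.1, 3.5]
contact_force: [1.4, 1.6, -0.3]
width: 0.601
gripper_force: 0.0
```

{"op": "move_arm", "data": {
  "commands": "-15 -40 0 0 0 0 0.6;-30 -80 0 0 0 0 0.6;-40 -110 0 0 0 0 0.6;-40 -110 0 0 0 0 0.6;-40 -110 0 0 0 0 0.6;-40 -110 0 0 0 0 0.6;-40 -110 0 0 0 0 0.6;-40 -110 0 0 0 0 0.6;-40 -110 0 0 0 0 0.6;-40 -110 0 0 0 0 0.6"
}}

```text
t: 57.05
tcp_pos: [0.4968, -0.0009, 0.2898]
tool_rot: [-180.0, 0.0, 3.5]
contact_force: [-0.3, -0.6, 0.1]
width: 0.602
gripper_force: 0.0
```

```bash
cat >> h.py <<'E'
def tray(c):
    for r in blob(c,150,180,270,300,lambda h:(h[...,0]>95)&(h[...,0]<130)&(h[...,1]>60)&(h[...,2]>90))[:1]:
        B=cv2.boxPoints(r);P=np.array([back(c,*p,.008) for p in B]);print('tray',P.mean(0).round(4));
        for i in range(4): e=P[i]-P[i-1];print('  L',round(np.linalg.norm(e)*1000),'dir',round(np.degrees(np.arctan2(e[1],e[0])),1),P[i].round(4))
E
python3 -c "
from h import *
rel()
c=camera('top'); tiles(c,340,200,420,275,.014);tray(c);cv2.imwrite('pics/t8.png',cv2.resize(c['pixels'][170:290,160:420],None,fx=3,fy=3))"
```

```text
t 57.05 tcp [496.8  -0.9 289.8] rot [-1.7999e+02  1.0000e-02  3.4600e+00] w 0.602 F [-0.3 -0.6  0.1] g 0.0
tile [ 0.4411 -0.3271] [35.2 41.4] yaw -1.7
tile [ 0.5181 -0.3196] [35.4 42. ] yaw -1.6
tile [ 0.436  -0.2422] [32.1 38.3] yaw -1.2
tile [ 0.5066 -0.2372] [32.3 38.8] yaw -1.2
tray [0.461  0.2727 0.008 ]
  L 190 dir 77.2 [0.3968 0.3837 0.008 ]
  L 175 dir -11.7 [0.5682 0.3482 0.008 ]
  L 193 dir -103.2 [0.5243 0.1606 0.008 ]
  L 174 dir 167.4 [0.3547 0.1985 0.008 ]
```

View pics/t8.png

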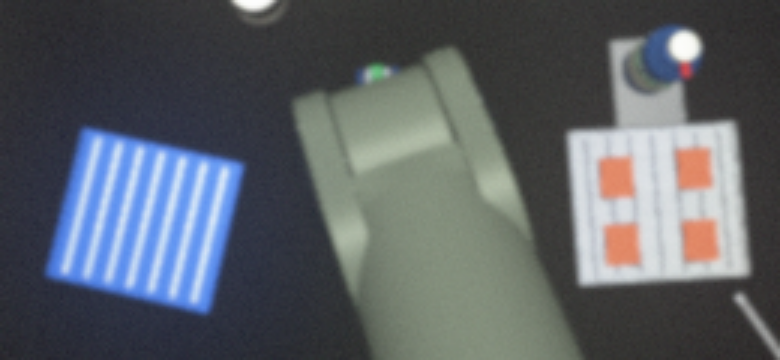

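{"op": "move_arm", "data": {
  "commands": "-10 30 0 0 0 0 0.6;-20 65 0 0 0 0 0.6;-32 100 5 0 0 0 0.6;-44 135 10 0 0 0 0.6;-56 170 20 0 0 0 0.6;-68 205 30 0 0 0 0.6;-80 240 40 0 0 0 0.6;-90 268 40 0 0 0 0.6;-93 274 40 0 0 0 0.6;-93 274 40 0 0 0 0.6"
}}

```text
t: 58.1
tcp_pos: [0.4202, -0.2806, 0.2498]
tool_rot: [-180.0, 0.0, 3.4]
contact_force: [0.3, 0.1, 0.1]
width: 0.602
gripper_force: 0.0
```

```bash
python3 -c "
from h import *
rel((.4385,-.2428,.0778,3.4))
for k in range(5): c=camera('wrist')
tiles(c,100,0,460,300,.014); rel()"
```

```text
t 58.1 tcp [ 420.2 -280.6  249.8] rot [-1.7999e+02  1.0000e-02  3.3700e+00] w 0.602 F [0.3 0.1 0.1] g 0.0
(0.4385, -0.2428, 0.0778, 3.4) -> [ 20.5 -36.6 172. ] [-0.  0. -0.]
tile [ 0.5177 -0.3208] [36.3 42.8] yaw 7.7
tile [ 0.5081 -0.238 ] [35.6 43.1] yaw 2.6
tile [ 0.4416 -0.3256] [35.4 43.9] yaw 7.4
tile [ 0.4374 -0.2423] [35.4 43.7] yaw 2.6
tile [ 0.3054 -0.4254] [12.6  8. ] yaw -86.4
tile [ 0.3025 -0.412 ] [5.7 4. ] yaw -86.4
t 58.35 tcp [ 421.1 -278.8  250.1] rot [-1.80e+02 -2.00e-02  3.58e+00] w 0.599 F [ 0.2  0.4 -0.9] g 0.0
```

{"op": "move_arm", "data": {
  "commands": "10 -15 20 0 0 0 0.6;19 -36 45 0 0 0 0.6;19 -36 80 0 0 0 0.6;19 -36 110 0 0 0 0.6;19 -36 135 0 0 0 0.6;19 -36 155 0 0 0 0.6;19 -36 166 0 0 0 0.6;19 -36 171 0 0 0 0.6;19 -36 171 0 0 0 0.6;19 -36 171 0 0 0 0.6"
}}

```text
t: 59.35
tcp_pos: [0.4378, -0.2429, 0.0797]
tool_rot: [180.0, -0.1, 3.5]
contact_force: [0.9, 1.1, -0.1]
width: 0.6
gripper_force: 0.0
```

{"op": "move_arm", "data": {
  "commands": "0 0 0 0 0 0 0.5;0 0 0 0 0 0 0.4;0 0 0 0 0 0 0.3;0 0 0 0 0 0 0.3;0 0 0 0 0 0 0.3;0 0 0 0 0 0 0.3;0 0 0 0 0 0 0.3;0 0 0 0 0 0 0.3;0 0 0 0 0 0 0.3;0 0 0 0 0 0 0.3",
  "grip_force": 40
}}

```text
t: 60.35
tcp_pos: [0.4377, -0.243, 0.0798]
tool_rot: [180.0, -0.1, 3.5]
contact_force: [-2.9, 1.3, 12.2]
width: 0.404
gripper_force: 38.6
```

```bash
python3 -c "
from h import *
rel((.46,-.05,.19,3.4),(.5067,.3048,.19,-12.5))"
```

```text
t 60.35 tcp [ 437.7 -243.    79.8] rot [ 1.7995e+02 -6.0000e-02  3.4700e+00] w 0.404 F [-2.9  1.3 12.2] g 38.6
(0.46, -0.05, 0.19, 3.4) -> [  34.1 -191.2 -110.3] [ 0.001 -0.001  0.001]
(0.5067, 0.3048, 0.19, -12.5) -> [ 102.2 -542.6 -110.5] [ 0.001 -0.001  0.279]
```

{"op": "move_arm", "data": {
  "commands": "0 0 -15 0 0 0 0.3;0 0 -40 0 0 0 0.3;0 0 -75 0 0 0 0.3;3 -15 -105 0 0 0 0.3;8 -45 -110 0 0 0 0.3;14 -80 -110 0 0 0 0.3;20 -115 -110 0 0 0 0.3;27 -150 -110 0 0 0 0.3;34 -185 -110 0 0 0 0.3;41 -220 -110 0 0 0 0.3"
}}

```text
t: 61.35
tcp_pos: [0.465, -0.0194, 0.1894]
tool_rot: [180.0, -0.0, 3.5]
contact_force: [0.2, -0.2, -0.5]
width: 0.402
gripper_force: 40.9
```

{"op": "move_arm", "data": {
  "commands": "7 -37 0 0 0 0.03 0.3;13 -74 0 0 0 0.06 0.3;20 -111 0 0 0 0.1 0.3;26 -148 0 0 0 0.14 0.3;33 -185 0 0 0 0.18 0.3;40 -222 0 0 0 0.22 0.3;47 -259 0 0 0 0.25 0.3;54 -295 0 0 0 0.279 0.3;61 -321 0 0 0 0.279 0.3;61 -323 0 0 0 0.279 0.3"
}}

```text
t: 62.35
tcp_pos: [0.5056, 0.3096, 0.1893]
tool_rot: [-179.9, -0.0, -12.2]
contact_force: [-0.8, -0.8, 0.2]
width: 0.401
gripper_force: 40.9
```

```bash
python3 -c "
from h import *
rel((.5067,.3048,.0825,-12.5))"
```

```text
t 62.35 tcp [505.6 309.6 189.3] rot [-1.7988e+02 -2.0000e-02 -1.2250e+01] w 0.401 F [-0.8 -0.8  0.2] g 40.9
(0.5067, 0.3048, 0.0825, -12.5) -> [  2.    4.7 106.8] [-0.002 -0.     0.004]
```

{"op": "move_arm", "data": {
  "commands": "0 0 20 0 0 0 0.3;0 0 45 0 0 0 0.3;0 0 70 0 0 0 0.3;0 0 90 0 0 0 0.3;0 0 100 0 0 0 0.3;0 0 104 0 0 0 0.3;0 0 106 0 0 0 0.3;0 0 108 0 0 0 0.3;0 0 109 0 0 0 0.3;0 0 110 0 0 0 0.3"
}}

```text
t: 63.35
tcp_pos: [0.5065, 0.3056, 0.0798]
tool_rot: [-180.0, -0.0, -12.5]
contact_force: [-7.9, -4.0, 30.0]
width: 0.402
gripper_force: 44.0
```

```bash
python3 -c "
from h import *
rel()
c=camera('wrist');crop(c,80,50,480,350,2,'pics/w9.png')"
```

```text
t 63.35 tcp [506.5 305.6  79.8] rot [-1.7996e+02 -4.0000e-02 -1.2510e+01] w 0.402 F [-7.9 -4.  30. ] g 44.0
```

View pics/w9.png

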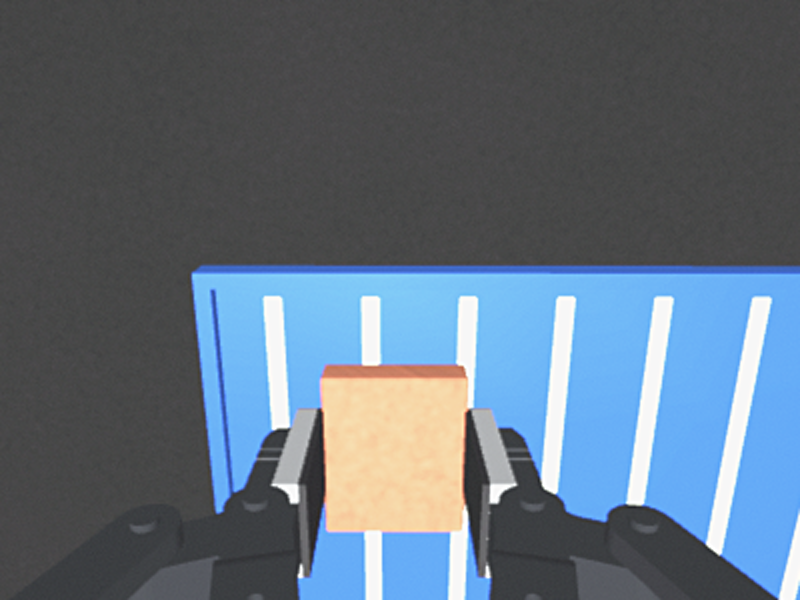

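{"op": "move_arm", "data": {
  "commands": "0 0 0 0 0 0 0.5;0 0 0 0 0 0 0.6;0 0 0 0 0 0 0.6;0 0 -20 0 0 0 0.6;0 0 -55 0 0 0 0.6;0 10 -95 0 0 0 0.6;4 40 -120 0 0 -0.02 0.6;8 80 -130 0 0 -0.04 0.6;12 120 -140 0 0 -0.06 0.6;16 160 -140 0 0 -0.08 0.6"
}}

```text
t: 64.4
tcp_pos: [0.4872, 0.1444, 0.2202]
tool_rot: [-179.9, -0.1, -7.9]
contact_force: [0.7, 0.4, -0.7]
width: 0.601
gripper_force: 0.0
```

```bash
python3 -c "
from h import *
rel((.43,-.265,.22,3.4))
c=camera('top');tiles(c,150,180,270,300,.014)"
```

```text
t 64.4 tcp [487.2 144.4 220.2] rot [-1.7995e+02 -1.1000e-01 -7.8600e+00] w 0.601 F [ 0.7  0.4 -0.7] g 0.0
(0.43, -0.265, 0.22, 3.4) -> [-7.000e-01  4.134e+02 -2.000e-01] [-0.001 -0.002 -0.197]
```

{"op": "move_arm", "data": {
  "commands": "0 45 0 0 0 -0.02 0.6;0 90 0 0 0 -0.04 0.6;0 135 0 0 0 -0.07 0.6;0 180 0 0 0 -0.1 0.6;0 225 0 0 0 -0.13 0.6;0 270 0 0 0 -0.16 0.6;0 315 0 0 0 -0.18 0.6;0 360 0 0 0 -0.197 0.6;0 400 0 0 0 -0.197 0.6;0 412 0 0 0 -0.197 0.6"
}}

```text
t: 65.45
tcp_pos: [0.4291, -0.2663, 0.2189]
tool_rot: [179.9, 0.0, 3.1]
contact_force: [0.9, 0.4, -0.0]
width: 0.597
gripper_force: 0.0
```

```bash
python3 -c "
from h import *
for k in range(5): c=camera('wrist')
tiles(c,100,0,460,300,.014,3); rel((.508,-.238,.0795,3.4))
c=camera('top');tiles(c,150,180,270,300,.014,3);tray(c)"
```

```text
tile [ 0.5182 -0.3207] [44.6 36.3] yaw 3.5
tile [ 0.508  -0.2378] [34.7 42.8] yaw 3.4
tile [ 0.4424 -0.3252] [36.7 44.7] yaw 8.6
t 65.7 tcp [ 430.8 -261.   218.9] rot [-179.97   -0.      3.45] w 0.605 F [ 0.  -0.1  0.3] g 0.0
(0.508, -0.238, 0.0795, 3.4) -> [ 78.4 -18.3 139.4] [-0.001 -0.     0.001]
tile [0.5038 0.3055] [38.5 32. ] yaw -12.5
tray [0.461  0.2729 0.008 ]
  L 190 dir 77.1 [0.3968 0.3838 0.008 ]
  L 175 dir -11.8 [0.5684 0.348  0.008 ]
  L 192 dir -103.3 [0.5243 0.1607 0.008 ]
  L 174 dir 167.3 [0.3544 0.199  0.008 ]
```

{"op": "move_arm", "data": {
  "commands": "30 -8 0 0 0 0 0.6;60 -14 0 0 0 0 0.6;78 -18 10 0 0 0 0.6;78 -18 40 0 0 0 0.6;78 -18 75 0 0 0 0.6;78 -18 105 0 0 0 0.6;78 -18 125 0 0 0 0.6;78 -18 136 0 0 0 0.6;78 -18 139 0 0 0 0.6;78 -18 139 0 0 0 0.6"
}}

```text
t: 66.75
tcp_pos: [0.5075, -0.2393, 0.0803]
tool_rot: [-180.0, -0.0, 3.4]
contact_force: [0.5, 0.3, -0.4]
width: 0.6
gripper_force: 0.0
```

{"op": "move_arm", "data": {
  "commands": "0 0 0 0 0 0 0.5;0 0 0 0 0 0 0.4;0 0 0 0 0 0 0.3;0 0 0 0 0 0 0.3;0 0 0 0 0 0 0.3;0 0 0 0 0 0 0.3;0 0 0 0 0 0 0.3;0 0 0 0 0 0 0.3;0 0 0 0 0 0 0.3;0 0 0 0 0 0 0.3",
  "grip_force": 40
}}

```text
t: 67.75
tcp_pos: [0.5077, -0.24, 0.0812]
tool_rot: [180.0, -0.1, 3.4]
contact_force: [-1.5, 0.9, 9.2]
width: 0.402
gripper_force: 38.9
```

```bash
python3 -c "
from h import *
rel((.4325,.3212,.19,-12.5))"
```

```text
t 67.75 tcp [ 507.7 -240.    81.2] rot [ 1.7997e+02 -9.0000e-02  3.3500e+00] w 0.402 F [-1.5  0.9  9.2] g 38.9
(0.4325, 0.3212, 0.19, -12.5) -> [ -42.1 -564.5 -109.2] [ 0.    -0.002  0.277]
```

{"op": "move_arm", "data": {
  "commands": "0 0 -15 0 0 0 0.3;0 0 -40 0 0 0 0.3;0 0 -75 0 0 0 0.3;-1 -15 -105 0 0 0 0.3;-3 -45 -110 0 0 0 0.3;-6 -80 -110 0 0 0 0.3;-9 -115 -110 0 0 0 0.3;-12 -155 -110 0 0 0 0.3;-15 -195 -110 0 0 0 0.3;-18 -235 -110 0 0 0 0.3"
}}

```text
t: 68.75
tcp_pos: [0.4752, -0.0048, 0.1913]
tool_rot: [-180.0, -0.1, 3.3]
contact_force: [1.2, 1.2, -0.4]
width: 0.406
gripper_force: 40.4
```

{"op": "move_arm", "data": {
  "commands": "-3 -38 0 0 0 0.03 0.3;-6 -76 0 0 0 0.06 0.3;-9 -114 0 0 0 0.1 0.3;-12 -152 0 0 0 0.14 0.3;-15 -190 0 0 0 0.18 0.3;-18 -228 0 0 0 0.22 0.3;-21 -266 0 0 0 0.25 0.3;-23 -300 0 0 0 0.277 0.3;-24 -329 0 0 0 0.277 0.3;-24 -329 0 0 0 0.277 0.3"
}}

```text
t: 69.75
tcp_pos: [0.431, 0.3251, 0.1911]
tool_rot: [-179.8, -0.0, -12.2]
contact_force: [0.0, -1.6, -1.0]
width: 0.399
gripper_force: 40.4
```

{"op": "move_arm", "data": {
  "commands": "0 0 20 0 0 0 0.3;0 0 45 0 0 0 0.3;0 0 70 0 0 0 0.3;0 0 90 0 0 0 0.3;0 0 98 0 0 0 0.3;0 0 102 0 0 0 0.3;0 0 104 0 0 0 0.3;0 0 106 0 0 0 0.3;0 0 107 0 0 0 0.3;0 0 107 0 0 0 0.3"
}}

```text
t: 70.75
tcp_pos: [0.4323, 0.3209, 0.0832]
tool_rot: [-180.0, -0.0, -12.5]
contact_force: [0.5, -0.2, -0.3]
width: 0.401
gripper_force: 40.4
```

{"op": "move_arm", "data": {
  "commands": "0 0 1 0 0 0 0.3;0 0 2 0 0 0 0.3;0 0 3 0 0 0 0.3;0 0 3.5 0 0 0 0.3;0 0 3.5 0 0 0 0.3;0 0 3.5 0 0 0 0.3;0 0 3 0 0 0 0.5;0 0 3 0 0 0 0.6;0 0 3 0 0 0 0.6;0 0 3 0 0 0 0.6"
}}

```text
t: 71.75
tcp_pos: [0.4321, 0.3207, 0.0797]
tool_rot: [180.0, 0.0, -12.5]
contact_force: [0.4, 1.1, -0.3]
width: 0.598
gripper_force: 0.0
```

{"op": "move_arm", "data": {
  "commands": "0 0 -20 0 0 0 0.6;0 0 -55 0 0 0 0.6;0 10 -95 0 0 0 0.6;9 40 -120 0 0 -0.02 0.6;18 80 -130 0 0 -0.04 0.6;26 120 -140 0 0 -0.06 0.6;35 160 -140 0 0 -0.08 0.6;43 200 -140 0 0 -0.1 0.6;52 240 -140 0 0 -0.12 0.6;60 280 -140 0 0 -0.14 0.6"
}}

```text
t: 72.75
tcp_pos: [0.4299, 0.0328, 0.22]
tool_rot: [-180.0, -0.0, -4.4]
contact_force: [1.7, -0.6, -0.2]
width: 0.6
gripper_force: 0.0
```

```bash
python3 -c "
from h import *
rel((.43,-.28,.22,3.4))
c=camera('top');tiles(c,150,180,270,300,.014,3)"
```

```text
t 72.75 tcp [429.9  32.8 220. ] rot [-1.80e+02 -1.00e-02 -4.43e+00] w 0.6 F [ 1.7 -0.6 -0.2] g 0.0
(0.43, -0.28, 0.22, 3.4) -> [ 24.3 311.9  -0. ] [-0.    -0.    -0.137]
tile [0.4318 0.3204] [39.6 32.6] yaw -12.5
tile [0.5038 0.3055] [38.5 32. ] yaw -12.5
```

{"op": "move_arm", "data": {
  "commands": "3 38 0 0 0 -0.02 0.6;6 76 0 0 0 -0.04 0.6;9 114 0 0 0 -0.06 0.6;12 152 0 0 0 -0.08 0.6;15 190 0 0 0 -0.1 0.6;18 228 0 0 0 -0.12 0.6;21 266 0 0 0 -0.137 0.6;24 300 0 0 0 -0.137 0.6;24 312 0 0 0 -0.137 0.6;24 312 0 0 0 -0.137 0.6"
}}

```text
t: 73.8
tcp_pos: [0.4291, -0.2799, 0.2196]
tool_rot: [180.0, 0.0, 3.2]
contact_force: [1.1, 0.6, -0.2]
width: 0.601
gripper_force: 0.0
```

```bash
python3 -c "
from h import *
for k in range(5): c=camera('wrist')
tiles(c,100,0,460,300,.014,3); rel((.5185,-.3205,.0785,3.4))"
```

```text
tile [ 0.518 -0.321] [43.8 35.8] yaw 3.3
tile [ 0.4425 -0.3259] [35.9 44.6] yaw 7.7
t 74.05 tcp [ 430.  -277.3  219.9] rot [-179.98    0.      3.46] w 0.597 F [-0.  -0.1 -0.4] g 0.0
(0.5185, -0.3205, 0.0785, 3.4) -> [ 85.8  48.5 141.4] [-0.     0.     0.001]
```

{"op": "move_arm", "data": {
  "commands": "30 16 0 0 0 0 0.6;60 34 0 0 0 0 0.6;85 48 10 0 0 0 0.6;85 48 40 0 0 0 0.6;85 48 75 0 0 0 0.6;85 48 105 0 0 0 0.6;85 48 127 0 0 0 0.6;85 48 138 0 0 0 0.6;85 48 141 0 0 0 0.6;85 48 141 0 0 0 0.6"
}}

```text
t: 75.05
tcp_pos: [0.5176, -0.3212, 0.0794]
tool_rot: [180.0, -0.0, 3.4]
contact_force: [-0.0, -0.4, -0.1]
width: 0.602
gripper_force: 0.0
```

{"op": "move_arm", "data": {
  "commands": "0 0 0 0 0 0 0.5;0 0 0 0 0 0 0.4;0 0 0 0 0 0 0.3;0 0 0 0 0 0 0.3;0 0 0 0 0 0 0.3;0 0 0 0 0 0 0.3;0 0 0 0 0 0 0.3;0 0 0 0 0 0 0.3;0 0 0 0 0 0 0.3;0 0 0 0 0 0 0.3",
  "grip_force": 40
}}

```text
t: 76.05
tcp_pos: [0.5179, -0.3216, 0.0803]
tool_rot: [180.0, -0.1, 3.4]
contact_force: [-0.9, 1.6, 9.1]
width: 0.401
gripper_force: 39.0
```

```bash
python3 -c "
from h import *
rel((.4885,.2228,.19,-12.5))"
```

```text
t 76.05 tcp [ 517.9 -321.6   80.3] rot [ 1.7996e+02 -9.0000e-02  3.3600e+00] w 0.401 F [-0.9  1.6  9.1] g 39.0
(0.4885, 0.2228, 0.19, -12.5) -> [   2.8 -545.1 -110.1] [ 0.001 -0.002  0.277]
```

{"op": "move_arm", "data": {
  "commands": "0 0 -15 0 0 0 0.3;0 0 -40 0 0 0 0.3;0 0 -75 0 0 0 0.3;0 -15 -105 0 0 0 0.3;0 -45 -112 0 0 0 0.3;0 -80 -112 0 0 0 0.3;0 -115 -112 0 0 0 0.3;1 -150 -112 0 0 0 0.3;1 -185 -112 0 0 0 0.3;1 -220 -112 0 0 0 0.3"
}}

```text
t: 77.05
tcp_pos: [0.5054, -0.1004, 0.1923]
tool_rot: [180.0, -0.1, 3.4]
contact_force: [1.3, 0.2, -1.0]
width: 0.403
gripper_force: 40.6
```

{"op": "move_arm", "data": {
  "commands": "0 -38 0 0 0 0.03 0.3;0 -76 0 0 0 0.06 0.3;0 -114 0 0 0 0.1 0.3;0 -152 0 0 0 0.14 0.3;1 -190 0 0 0 0.18 0.3;1 -228 0 0 0 0.22 0.3;1 -266 0 0 0 0.25 0.3;2 -298 0 0 0 0.277 0.3;2 -325 0 0 0 0.277 0.3;2 -325 0 0 0 0.277 0.3"
}}

```text
t: 78.05
tcp_pos: [0.4878, 0.2269, 0.1921]
tool_rot: [-179.9, -0.0, -12.2]
contact_force: [-0.1, 0.1, -0.3]
width: 0.403
gripper_force: 40.5
```

```bash
python3 -c "
from h import *
rel((.4885,.2228,.0805,-12.5))
c=camera('top');tiles(c,150,180,270,300,.014,4);tray(c)"
```

```text
t 78.05 tcp [487.8 226.9 192.1] rot [-1.7985e+02 -3.0000e-02 -1.2230e+01] w 0.403 F [-0.1  0.1 -0.3] g 40.5
(0.4885, 0.2228, 0.0805, -12.5) -> [  1.5   4.1 111.6] [-0.003 -0.001  0.005]
tray [0.4493 0.2054 0.008 ]
  L 178 dir 1.3 [0.5381 0.2482 0.008 ]
  L 82 dir -89.9 [0.5383 0.1659 0.008 ]
  L 178 dir -179.1 [0.3605 0.1632 0.008 ]
  L 81 dir 90.3 [0.3601 0.2442 0.008 ]
```

{"op": "move_arm", "data": {
  "commands": "0 0 20 0 0 0 0.3;0 0 45 0 0 0 0.3;0 0 70 0 0 0 0.3;0 0 90 0 0 0 0.3;0 0 100 0 0 0 0.3;0 0 105 0 0 0 0.3;0 0 108 0 0 0 0.3;0 0 110 0 0 0 0.3;0 0 110 0 0 0 0.3;0 0 110 0 0 0 0.3"
}}

```text
t: 79.1
tcp_pos: [0.4885, 0.2229, 0.0814]
tool_rot: [-180.0, -0.0, -12.5]
contact_force: [-0.1, -0.5, -0.1]
width: 0.403
gripper_force: 40.5
```

```bash
python3 -c "
from h import *
rel((.43,-.28,.22,3.4))
c=camera('wrist');tiles(c,0,0,560,330,.014,4)
# expected tray corners
print(proj(c,[(.4605+.976*a*.082+.216*b*.09,.272-.216*a*.082+.976*b*.09,.008) for a,b in((1,1),(1,-1),(-1,1),(-1,-1))]).round(0))
for r in blob(c,0,0,560,420,lambda h:(h[...,0]>95)&(h[...,0]<130)&(h[...,1]>90)&(h[...,2]>90))[:1]: print(cv2.boxPoints(r).round(0))"
```

```text
t 79.1 tcp [488.5 222.9  81.4] rot [-1.7997e+02 -3.0000e-02 -1.2500e+01] w 0.403 F [-0.1 -0.5 -0.1] g 40.5
(0.43, -0.28, 0.22, 3.4) -> [  51.8  503.6 -138.8] [-0.    -0.001 -0.278]
tile [0.5136 0.2942] [33.8 49.6] yaw 19.1
tile [0.5105 0.2176] [ 9.3 34.9] yaw 65.8
tile [0.4826 0.2069] [28.6  1.1] yaw -11.7
tile [0.4912 0.2407] [ 1.  26.2] yaw -12.2
[[  1. 186.]
 [379. 186.]
 [ 71. 436.]
 [353. 436.]]
[[ -0. 182.]
 [377. 182.]
 [377. 373.]
 [  0. 373.]]
```

{"op": "move_arm", "data": {
  "commands": "0 0 1 0 0 0 0.3;0 0 2 0 0 0 0.3;0 0 2 0 0 0 0.3;0 0 2 0 0 0 0.3;0 0 2 0 0 0 0.5;0 0 2 0 0 0 0.58;0 0 1 0 0 0 0.58;0 0 1 0 0 0 0.58;0 0 -20 0 0 0 0.58;0 0 -50 0 0 0 0.58"
}}

```text
t: 80.15
tcp_pos: [0.4876, 0.2224, 0.1303]
tool_rot: [179.9, 0.1, -12.5]
contact_force: [-0.6, 0.6, 0.2]
width: 0.584
gripper_force: 0.0
```

{"op": "move_arm", "data": {
  "commands": "0 10 -40 0 0 0 0.6;4 40 -70 0 0 -0.02 0.6;8 80 -85 0 0 -0.05 0.6;12 120 -90 0 0 -0.08 0.6;16 160 -90 0 0 -0.11 0.6;20 200 -90 0 0 -0.14 0.6;24 240 -90 0 0 -0.17 0.6;28 280 -90 0 0 -0.2 0.6;32 320 -90 0 0 -0.23 0.6;36 360 -90 0 0 -0.26 0.6"
}}

```text
t: 81.15
tcp_pos: [0.4451, -0.138, 0.221]
tool_rot: [-180.0, -0.0, 2.5]
contact_force: [1.3, 0.2, 0.0]
width: 0.597
gripper_force: 0.0
```

```bash
python3 -c "
from h import *
rel((.40,-.28,.22,3.4))
c=camera('top');tiles(c,150,180,270,300,.014,4);tray(c)"
```

```text
t 81.15 tcp [ 445.1 -138.   221. ] rot [-1.80e+02 -1.00e-02  2.47e+00] w 0.597 F [1.3 0.2 0. ] g 0.0
(0.4, -0.28, 0.22, 3.4) -> [-51.2 139.9   0.9] [-0.    -0.    -0.016]
tile [0.4315 0.3204] [38.8 32.6] yaw -12.5
tile [0.5038 0.3055] [38.5 32. ] yaw -12.5
tile [0.4878 0.2234] [38.4 31.8] yaw -12.9
tray [0.4609 0.2728 0.008 ]
  L 190 dir 77.6 [0.3964 0.3833 0.008 ]
  L 174 dir -11.3 [0.5673 0.3492 0.008 ]
  L 193 dir -102.8 [0.5247 0.1611 0.008 ]
  L 173 dir 167.8 [0.3554 0.1976 0.008 ]
```

Last tile: hover and measure.

{"op": "move_arm", "data": {
  "commands": "-10 30 0 0 0 0 0.6;-22 60 0 0 0 0 0.6;-34 90 0 0 0 -0.01 0.6;-46 120 0 0 0 -0.016 0.6;-51 140 0 0 0 -0.016 0.6;-51 140 0 0 0 -0.016 0.6;-51 140 0 0 0 -0.016 0.6;-51 140 0 0 0 -0.016 0.6;-51 140 0 0 0 -0.016 0.6;-51 140 0 0 0 -0.016 0.6"
}}

```text
t: 82.2
tcp_pos: [0.4007, -0.2778, 0.2209]
tool_rot: [-180.0, -0.0, 3.4]
contact_force: [1.1, 0.6, -0.3]
width: 0.601
gripper_force: 0.0
```

```bash
python3 -c "
from h import *
c=camera('wrist');tiles(c,100,0,460,300,.014,3); rel((.442,-.3262,.0785,3.4))"
```

```text
tile [ 0.4415 -0.3258] [35.8 43.8] yaw 7.8
tile [ 0.3051 -0.4259] [13.4  9.7] yaw -86.6
tile [ 0.3025 -0.4118] [6.  7.2] yaw -86.6
t 82.25 tcp [ 400.7 -277.9  220.9] rot [-180.     -0.      3.36] w 0.6 F [ 0.2 -0.2  0.2] g 0.0
(0.442, -0.3262, 0.0785, 3.4) -> [ 38.4  50.6 142.4] [-0.    -0.    -0.001]
```

{"op": "move_arm", "data": {
  "commands": "19 25 0 0 0 0 0.6;38 50 5 0 0 0 0.6;38 50 20 0 0 0 0.6;38 50 50 0 0 0 0.6;38 50 80 0 0 0 0.6;38 50 108 0 0 0 0.6;38 50 128 0 0 0 0.6;38 50 139 0 0 0 0.6;38 50 142 0 0 0 0.6;38 50 142 0 0 0 0.6"
}}

```text
t: 83.25
tcp_pos: [0.4414, -0.3262, 0.0792]
tool_rot: [180.0, -0.0, 3.3]
contact_force: [-0.2, -0.2, 0.1]
width: 0.601
gripper_force: 0.0
```

{"op": "move_arm", "data": {
  "commands": "0 0 0 0 0 0 0.5;0 0 0 0 0 0 0.4;0 0 0 0 0 0 0.3;0 0 0 0 0 0 0.3;0 0 0 0 0 0 0.3;0 0 0 0 0 0 0.3;0 0 0 0 0 0 0.3;0 0 0 0 0 0 0.3;0 0 0 0 0 0 0.3;0 0 0 0 0 0 0.3",
  "grip_force": 40
}}

```text
t: 84.25
tcp_pos: [0.4417, -0.3264, 0.0801]
tool_rot: [180.0, -0.1, 3.3]
contact_force: [-2.2, 1.1, 8.9]
width: 0.403
gripper_force: 39.0
```

```bash
python3 -c "
from h import *
rel((.4143,.2392,.192,-12.5))"
```

```text
t 84.25 tcp [ 441.7 -326.4   80.1] rot [ 1.7995e+02 -8.0000e-02  3.3100e+00] w 0.403 F [-2.2  1.1  8.9] g 39.0
(0.4143, 0.2392, 0.192, -12.5) -> [   5.5 -566.2 -112.4] [ 0.001 -0.001  0.276]
```

{"op": "move_arm", "data": {
  "commands": "0 0 -15 0 0 0 0.3;0 0 -40 0 0 0 0.3;0 0 -75 0 0 0 0.3;0 -15 -105 0 0 0 0.3;3 -45 -112 0 0 0 0.3;5 -80 -112 0 0 0 0.3;5 -115 -112 0 0 0 0.3;5 -155 -112 0 0 0 0.3;5 -195 -112 0 0 0 0.3;5 -235 -112 0 0 0 0.3"
}}

```text
t: 85.25
tcp_pos: [0.4325, -0.0899, 0.1922]
tool_rot: [-180.0, -0.1, 3.3]
contact_force: [0.9, -0.2, -1.1]
width: 0.402
gripper_force: 40.6
```

{"op": "move_arm", "data": {
  "commands": "0 -38 0 0 0 0.03 0.3;0 -76 0 0 0 0.06 0.3;0 -114 0 0 0 0.1 0.3;0 -152 0 0 0 0.14 0.3;0 -190 0 0 0 0.18 0.3;0 -228 0 0 0 0.22 0.3;0 -266 0 0 0 0.25 0.3;0 -300 0 0 0 0.276 0.3;0 -331 0 0 0 0.276 0.3;0 -331 0 0 0 0.276 0.3"
}}

```text
t: 86.25
tcp_pos: [0.413, 0.2433, 0.192]
tool_rot: [-179.8, -0.0, -12.2]
contact_force: [0.3, -0.7, 0.0]
width: 0.406
gripper_force: 40.6
```

{"op": "move_arm", "data": {
  "commands": "0 0 20 0 0 0 0.3;0 0 45 0 0 0 0.3;0 0 70 0 0 0 0.3;0 0 90 0 0 0 0.3;0 0 100 0 0 0 0.3;0 0 105 0 0 0 0.3;0 0 108 0 0 0 0.3;0 0 110 0 0 0 0.3;0 0 110 0 0 0 0.3;0 0 110 0 0 0 0.3"
}}

```text
t: 87.25
tcp_pos: [0.4137, 0.2393, 0.0814]
tool_rot: [-180.0, -0.0, -12.5]
contact_force: [0.1, 0.1, -0.2]
width: 0.407
gripper_force: 40.6
```

```bash
python3 -c "
from h import *
rel((.4143,.2392,.0805,-12.5))
c=camera('wrist');
print(proj(c,[(.4605+.976*a*.082+.216*b*.09,.272-.216*a*.082+.976*b*.09,.008) for a,b in((1,1),(1,-1))]).round(0))
for r in blob(c,0,0,560,420,lambda h:(h[...,0]>95)&(h[...,0]<130)&(h[...,1]>90)&(h[...,2]>90))[:1]: print(cv2.boxPoints(r).round(0))"
```

```text
t 87.25 tcp [413.7 239.3  81.4] rot [-1.7997e+02 -2.0000e-02 -1.2500e+01] w 0.407 F [ 0.1  0.1 -0.2] g 40.6
(0.4143, 0.2392, 0.0805, -12.5) -> [ 0.6 -0.   0.9] [-0.001 -0.    -0.   ]
[[-52.  -0.]
 [398.  -0.]]
[[ -0.   0.]
 [395.   0.]
 [395. 336.]
 [  0. 336.]]
```

{"op": "move_arm", "data": {
  "commands": "0 0 1 0 0 0 0.3;0 0 2 0 0 0 0.3;0 0 2 0 0 0 0.3;0 0 2 0 0 0 0.3;0 0 2 0 0 0 0.5;0 0 2 0 0 0 0.58;0 0 1 0 0 0 0.58;0 0 1 0 0 0 0.58;0 0 -20 0 0 0 0.58;0 0 -50 0 0 0 0.58"
}}

```text
t: 88.3
tcp_pos: [0.413, 0.2387, 0.1305]
tool_rot: [179.9, 0.1, -12.5]
contact_force: [-0.1, 0.0, 0.4]
width: 0.579
gripper_force: 0.0
```

{"op": "move_arm", "data": {
  "commands": "0 0 -40 0 0 0 0.6;2 20 -80 0 0 0 0.6;8 60 -120 0 0 0 0.6;14 100 -130 0 0 0 0.6;20 140 -130 0 0 0 0.6;26 180 -130 0 0 0 0.6;32 220 -130 0 0 0 0.6;38 260 -130 0 0 0 0.6;44 300 -130 0 0 0 0.6;44 300 -130 0 0 0 0.6"
}}

```text
t: 89.3
tcp_pos: [0.3908, -0.0674, 0.2611]
tool_rot: [180.0, -0.0, -12.9]
contact_force: [0.2, 0.4, 0.0]
width: 0.6
gripper_force: 0.0
```

```bash
python3 -c "
from h import *
for k in range(5): c=camera('top')
tiles(c,150,180,420,300,.014,6);tray(c);rel()
cv2.imwrite('pics/end.png',cv2.resize(c['pixels'][130:290,110:480],None,fx=2.1,fy=2.1,interpolation=cv2.INTER_CUBIC))"
```

```text
tile [0.4125 0.2395] [40.1 31.9] yaw -10.1
tile [0.4315 0.3204] [38.8 32.6] yaw -12.5
tile [0.5038 0.3055] [38.5 32. ] yaw -12.5
tile [0.4878 0.2234] [38.4 31.8] yaw -12.9
tile [ 0.6241 -0.3159] [ 9.7 13.2] yaw -1.5
tray [0.4611 0.2731 0.008 ]
  L 190 dir 77.3 [0.3969 0.3838 0.008 ]
  L 174 dir -11.5 [0.5677 0.3489 0.008 ]
  L 193 dir -103.0 [0.5244 0.1613 0.008 ]
  L 173 dir 167.6 [0.3553 0.1986 0.008 ]
t 89.55 tcp [391.7 -62.3 260.8] rot [-1.7999e+02  1.0000e-02 -1.2410e+01] w 0.606 F [-0.3 -0.2 -1. ] g 0.0
```

View pics/end.png

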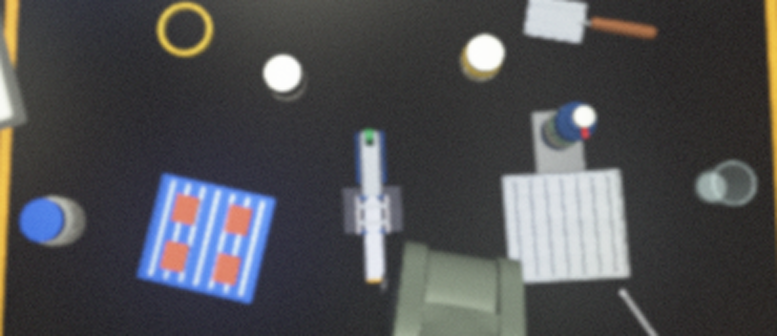

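All four tiles lie flat in the drying tray, at about (186,209), (238,220), (175,257) and (227,269). The wash tray and magazine are empty, the slide is home (green handle at 369,136), and the pots and beaker are upright.

```bash
python3 -c "
from workcell import close_job
print(close_job())"
```

```text
the job is handed in; nothing more can be done
None
```

The job is handed in at about 90 s: all four tiles (the wash tray held none at the start) were washed, the cap was pressed fully down and let go, and the tiles now lie flat, side by side, in the drying tray with the slide home and the pots and beaker upright.

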